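# Chock and wedge round bars on a sloping rack

### The job

Get the round bars ready on the sloping rack: first lay the yellow chock across the deck, square and just uphill of the pair of red lugs that leaves room above it for exactly all the bars there are plus the wedge. Then lay every bar crosswise on the deck in one row resting on the chock, never letting a bar go on the deck before the chock is there. Last, push the orange wedge, thin end first, into the gap between the top bar and the blue upstand until the whole row is locked tight, and leave the hammer and the tubs alone.

Things in the scene. Friction and masses are not known exactly. Their poses are not given: they have to be found in the camera images.
- rack: Fixed steel rack, 215 x 310 mm; origin on the table under the deck point, z up, y towards the high end. Grey sloping deck, blue upstand at the top, three pairs of small red lugs.
- deck (a point): Middle of the loading width of the rack's deck surface, 45 mm above the table; frame tilted with the deck: x across the slope (level), y uphill, z normal to the deck, which slopes 10 degrees and runs x -125..90, y -150..160 mm. All 'deck' positions are in this frame.
- upstand (a point): Foot of the blue upstand's downhill face, at deck x 0, y 130 mm. It is 80 mm long, 40 mm high and skewed: its face lies at deck y = 130 - x/6 mm, so the gap below it is wider towards deck -x, where the wedge goes in.
- lugs (a point): Foot of the uphill faces of the top pair of red lugs, mid-way between them. Each lug is 22 mm wide (x), 6 mm thick, 24 mm high, at deck x = +-79 mm. The uphill faces of the three pairs are at deck y -34 (for 3 bars), -74 (4 bars) and -114 mm (5 bars); lugs, chock and bars touching, a 20 mm gap is left to the upstand at x = 0.
- chock_center (a point): Centre of the loose yellow and black chock, a straight bar 160 mm long, 24 mm wide, 30 mm high, about 0.45 kg, x along its length; lies flat on the table at the start, either way round will do.
- wedge: Loose orange wedge, 30 mm high, 0.11 kg, origin on its underside, z up. Thin end at x 45 mm (14 mm thick), growing 1 mm in 6 to 29 mm thick at x -45, then a grip tail. Straight face at y -11 mm: goes against the bar; the tapered +y face goes against the upstand.
- wedge_center (a point): The same wedge, 15 mm (half height) above its origin. Fitted, its axes are parallel to the deck's. A push of about 20 N on the tail towards deck +x, repeated until it stops moving, locks it; this point is then near deck x -10 mm, and friction keeps it there.
- wedge_grip (a point): Centre of the wedge's parallel-sided grip tail (wedge x -45..-85 mm, 26 mm wide), 15 mm above its underside.
- bar1_center (a point): Centre of a loose round aluminium bar, 40 mm diameter, 60 mm long, 0.2 kg, x along its axis, lying on the table at the start; it rolls down the deck by itself if nothing stops it. Absent in some starts (3 to 5 bars are there).
- bar2_center (a point): Centre of a loose round aluminium bar, 40 mm diameter, 60 mm long, 0.2 kg, x along its axis, lying on the table at the start; it rolls down the deck by itself if nothing stops it. Absent in some starts (3 to 5 bars are there).
- bar3_center (a point): Centre of a loose round aluminium bar, 40 mm diameter, 60 mm long, 0.2 kg, x along its axis, lying on the table at the start; it rolls down the deck by itself if nothing stops it. Absent in some starts (3 to 5 bars are there).
- bar4_center (a point): Centre of a loose round aluminium bar, 40 mm diameter, 60 mm long, 0.2 kg, x along its axis, lying on the table at the start; it rolls down the deck by itself if nothing stops it. Absent in some starts (3 to 5 bars are there).
- bar5_center (a point): Centre of a loose round aluminium bar, 40 mm diameter, 60 mm long, 0.2 kg, x along its axis, lying on the table at the start; it rolls down the deck by itself if nothing stops it. Absent in some starts (3 to 5 bars are there).
- bar1: The same bar as bar1_center; its origin lies on its skin and turns with it.
- bar2: The same bar as bar2_center; its origin lies on its skin and turns with it.
- bar3: The same bar as bar3_center; its origin lies on its skin and turns with it.
- bar4: The same bar as bar4_center; its origin lies on its skin and turns with it.
- bar5: The same bar as bar5_center; its origin lies on its skin and turns with it.
- chock: The same chock; origin at the centre of its underside.
- hammer: Bystander: hammer with orange handle, 260 mm, loose on the table; leave alone.
- green_tub: Bystander: green round tub of caps, 96 mm wide, 45 mm high; leave alone.
- blue_tub: Bystander: blue round tub of caps, 96 mm wide, 45 mm high; leave alone.
Mind the look-alikes: they are no part of the job. Leave any green, pink or turquoise look-alike of the wedge alone.

How it is judged:
By the outcome, as a careful person would: the job done as asked, in the order asked, and still so for the second after the job is handed in, with the robot touching nothing.
Of bar1, bar2, bar3, bar4, bar5 only 3 to 5 are there at a start; the rules pass over those that are not, and their reading is None.
At some moment in a run one of wedge, bar1, bar2, bar3, bar4, bar5 may be knocked a few centimetres aside while the robot is not near it.
Once in a run the grip may slacken for a moment while it holds something.
It also fails if it takes over 210 s, if anything falls off the work surface, if the arm or the gripper's body presses on something with over 40 N, if the wrist force passes 120 N, or if a joint passes its speed limit or range.

### The arm

A 7-joint arm with a two-finger parallel gripper is mounted at the origin on the work surface. World frame = base frame: x ahead of the robot, y to its left, z up, the work surface at z = 0. Lengths are in m, angles in degrees, forces in N, time in s.
With the tool pointing down it reaches from about 0.4 to 0.875 m from the base axis. Payload 19.3 kg.
Tool frame: the origin (TCP) lies midway between the tips of the shut fingers; the grasp point (between the pads) lies 19 mm behind it; y points along the fingers, z is the direction in which the jaws open and shut, and the axes are right-handed (so a half turn about y gives the same grasp; the last joint's range is limited). The gripper opens to 85 mm and grips with 20 to 120 N. Pads are 22 mm wide; open, the fingers measure 114 mm over their backs; the gripper's body (76 mm by 85 mm) begins 54 mm behind the grasp point. The pads swing forward as they close: fully open they stand 13 mm farther back than shut.
Start: joints at [-68.193, 29.874, -2.08, 91.645, 1.215, 58.505, -6.463], TCP at [0.272, 0.563, 0.231] pointing down, gripper open.
Joint ranges: [-166.77, 166.77], [-17.47, 122.26], [-85.68, 81.53], [9.62, 139.38], [-72.42, 252.41], [9.2, 110.78], [-144.41, 144.41]. Speed limits (degrees/s): [108.29, 108.29, 136.94, 136.94, 172.46, 172.46, 172.46].

### API

Orientations are given as a 3x3 rotation matrix whose columns are the frame's x, y, z axes.
In Python, from rig import sensors, vision, hand_in, find_in gives the robot as it stands.
- The arm moves only by the shell command python3 -m inch 'ROWS' [FORCE]. ROWS is JSON, a list of rows, each a list of 3 entries, a list of its own where there are three numbers: the turn, a rotation vector about the tool's x, y, z in rad, then the shift along the tool's x, y, z in m, then the finger opening in m, from 0 to 0.0854. A call has 1 to 20 rows; each row shifts and turns the pose as measured when the row begins, along the tool's axes as they then stand; what a row does not reach is not made up. A row lasts 1/10 s, in which the tool goes at most 50 mm and 8.59 degrees, less where a joint would pass 70% of its speed; a pose out of reach is approached as far as the arm can. A call is refused whole if a number of a shift passes 0.05 or a number of a turn 0.15, either way. A call with a gripper value outside its range is refused whole. The fingers move at their own pace and stop on an object; FORCE is the grip in N (left out, the last holds). Time passes only in rows, so rows that do not move let the fingers close. It gives the time, the measured TCP pose, the force and the opening at its end, in the units of the state.
- sensors.get_state(): the state, without advancing time (a new reading comes with each control period).
- vision.camera(name): name is "scene" or "top" or "wrist"; returns the picture (384x512x3 uint8, red, green, blue); there is no depth.
- vision.get_calibration(name): a dict with "camera_matrix" (3x3 intrinsics, pixels), "pose" (4x4, takes a point from camera to world coordinates). Camera axes: x right, y down, z forward; pixel columns grow to the right and rows downward; lengths in m; the calibration is good to about 2 mm. A picture is of the moment at which its call begins: read the wrist's pose just before it. get_calibration takes no time and is no camera call; for the wrist camera it gives the pose at the moment of the call.
- hand_in(): hands the job in, once; it reports no verdict.
Trained networks look in the newest picture that a camera, given by its name, has taken for a name from the list of things; names that differ only in an ending like _2 or _b are one class to them, and where a whole thing is asked for, a point or a joint stands for the part that bears it (a point fixed in the world has none). Each returns a list of dicts, best first, with "p" (0 to 1); they miss things now and then, are a little off and sometimes report something else, mostly with a low value. They report only what shows in the picture. A call takes as long as a camera call. They do not tell look-alikes from the thing itself.
- find_in(target, camera): "position" ([row, column] in pixels, amid what is visible of it).
The state is a dict: "time": time; "joints": joint angles; "dq": joint speeds; "effort": joint torques, N m; "position": TCP position; "ee_rot": TCP orientation; "ft_force": force on the tool from outside, world axes, zero at the start; "moment": the same for the moment, N m; "opening": opening from 0.0 (shut) to 1.0 (fully open).
Only numpy, scipy, OpenCV 4.12 (cv2) and the standard library are available. Lean on these libraries where they do the work, as an engineer would, in place of code of your own. Each camera call takes 0.05 s, during which the arm holds its last target. There are 200 camera calls.

## Working session

There is one attempt and no reset: what is moved stays moved. The work goes in short steps, Python scripts to look and compute and a shell command to move; the robot and the scene stay as the last step left them, time stands still between calls to the robot, and variables do not carry over. Pictures are saved under pics/ and viewed, about 12 in all and at most 16, crops included, and the job is handed in when it is done.

```bash
ls; mkdir -p pics
cat > h.py <<'E'
import numpy as np, cv2, json
from rig import sensors, vision, hand_in, find_in
def cal(n):
    c=vision.get_calibration(n); return np.array(c["camera_matrix"]),np.array(c["pose"])
def ray(n,rc,z,c=None):
    K,P=c or cal(n); d=P[:3,:3]@np.linalg.solve(K,[rc[1],rc[0],1.]); o=P[:3,3]
    return o+d*(z-o[2])/d[2]
def proj(n,p,c=None):
    K,P=c or cal(n); q=K@(P[:3,:3].T@(np.array(p)-P[:3,3])); return q[:2]/q[2]
def save(n,f,crop=None,s=1):
    im=np.array(vision.camera(n))[:,:,::-1]
    if crop: im=im[crop[0]:crop[1],crop[2]:crop[3]]
    im=cv2.resize(im,None,fx=s,fy=s,interpolation=cv2.INTER_CUBIC); cv2.imwrite('pics/'+f,im)
E
python3 - <<'E'
from h import *
save("top","top1.png",s=1.5); save("scene","scene1.png",s=1.5)
for n in("top","scene"):
    K,P=cal(n);print(n,K.round(1).tolist(),P.round(3).tolist())
z={"chock_center":.015,"wedge_center":.015,"wedge_grip":.015,"bar1_center":.02,"deck":.045,"lugs":.045,"upstand":.06}
for t in z:
    for n in("top",):
        for d in find_in(t,n)[:6]: print(t,n,round(d["p"],2),np.round(d["position"]),ray(n,d["position"],z[t]).round(3))
s=sensors.get_state();print({k:np.round(v,3).tolist() for k,v in s.items()})
E
```

```text
pics
top [[348.5, 0.0, 258.3], [0.0, 348.5, 194.3], [0.0, 0.0, 1.0]] [[-0.015, -0.984, 0.177, 0.354], [-1.0, 0.017, 0.011, -0.009], [-0.014, -0.177, -0.984, 0.964], [0.0, 0.0, 0.0, 1.0]]
scene [[464.9, 0.0, 257.6], [0.0, 464.9, 189.0], [0.0, 0.0, 1.0]] [[0.435, 0.531, -0.727, 1.543], [0.9, -0.274, 0.338, -0.484], [-0.02, -0.802, -0.598, 0.928], [0.0, 0.0, 0.0, 1.0]]
chock_center top 0.58 [116. 359.] [ 0.749 -0.291  0.015]
chock_center top 0.55 [162. 294.] [ 0.617 -0.101  0.015]
wedge_center top 0.74 [310. 394.] [ 0.212 -0.346  0.015]
wedge_center top 0.7 [255. 316.] [ 0.357 -0.151  0.015]
wedge_center top 0.69 [217. 278.] [ 0.461 -0.051  0.015]
wedge_grip top 0.95 [312. 393.] [ 0.209 -0.342  0.015]
wedge_grip top 0.86 [214. 277.] [ 0.469 -0.048  0.015]
wedge_grip top 0.73 [256. 314.] [ 0.353 -0.145  0.015]
wedge_grip top 0.71 [276. 204.] [0.308 0.15  0.015]
bar1_center top 0.27 [187. 175.] [0.548 0.232 0.02 ]
deck top 0.91 [185. 179.] [0.55  0.216 0.045]
lugs top 0.94 [184. 179.] [0.552 0.216 0.045]
{'time': 0.45, 'joints': [-68.194, 29.877, -2.081, 91.648, 1.214, 58.504, -6.464], 'dq': [-0.071, -0.133, 0.0, -0.142, -0.006, -0.036, 0.123], 'effort': [-0.003, -92.616, 1.977, -36.998, 0.018, 0.003, -0.0], 'position': [0.272, 0.563, 0.231], 'ee_rot': [[0.9, -0.0, 0.436], [-0.436, -0.0, 0.9], [-0.0, -1.0, -0.0]], 'ft_force': [0.17, 0.073, -0.478], 'moment': [-0.021, 0.016, -0.022], 'opening': 1.005}
```

View pics/top1.png

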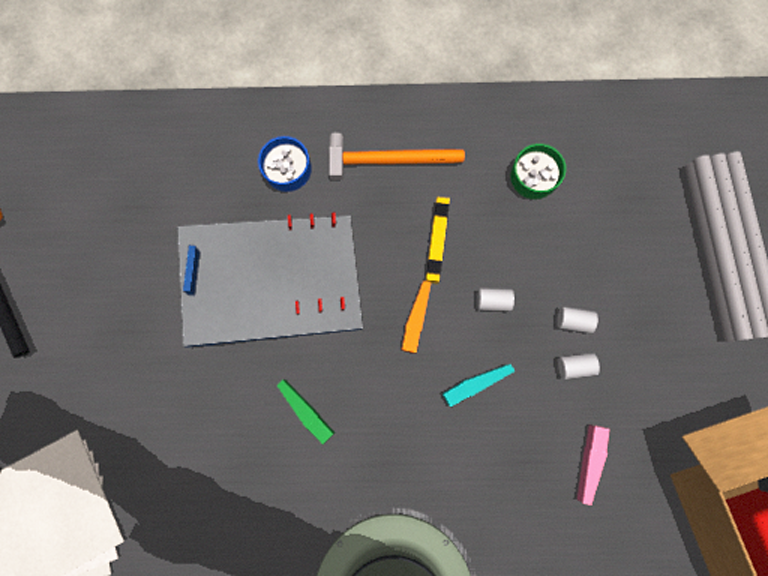

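View pics/scene1.png

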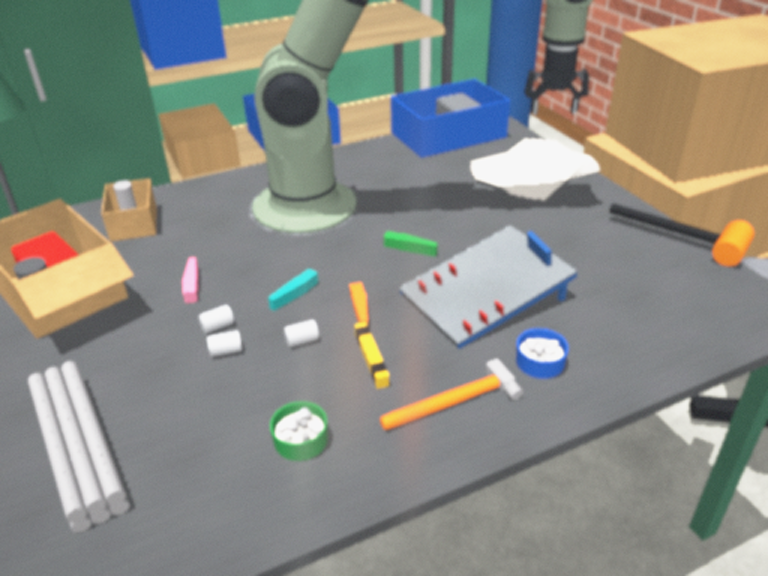

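Top view (in 1.5x pixels): three round bars at (495,300), (577,320) and (578,366), all lying loose. The long pipes are scenery. The chock is at (438,240). The true orange wedge is at (416,318), and the green, turquoise and pink ones are look-alikes. The rack has its upstand on the left and lugs at about (290–335,220) and (297–343,305). Three bars means the top lug pair, at deck y -34. Next I fit the poses.

```bash
cat >> h.py <<'E'
from scipy.optimize import least_squares
from scipy.spatial.transform import Rotation as R
def blobs(im,lo,hi,amin=8):
    m=cv2.inRange(cv2.cvtColor(im,cv2.COLOR_RGB2HSV),np.array(lo),np.array(hi))
    n,l,s,c=cv2.connectedComponentsWithStats(m)
    return [(c[i][::-1],s[i,4],l==i,s[i]) for i in range(1,n) if s[i,4]>=amin]
def rackpose(v):
    return R.from_euler('z',v[2]).as_matrix()@R.from_euler('x',10,degrees=True).as_matrix(), np.array([v[0],v[1],.045])
def rect(n,mask,z):
    "pixel mask -> world polygon at height z -> centre, long-axis angle, sizes"
    cs,_=cv2.findContours(mask.astype(np.uint8),cv2.RETR_EXTERNAL,cv2.CHAIN_APPROX_NONE)
    c=max(cs,key=len)[:,0]; C=cal(n)
    w=np.array([ray(n,(p[1],p[0]),z,C)[:2] for p in c],np.float32)*1000
    (x,y),(a,b),t=cv2.minAreaRect(w)
    if a<b:a,b,t=b,a,t+90
    return np.array([x,y])/1000,(t+90)%180-90,a,b,w
E
cat > fit.py <<'E'
from h import *
C={n:cal(n) for n in("top","scene")}; obs=[]
mods=[(sx*79,y-3,14) for sx in(-1,1) for y in(-34,-74,-114)]
v0=[.55,.216,np.radians(-3)]
for n in C:
    im=np.array(vision.camera(n))
    B=blobs(im,(0,150,90),(4,255,255),5)+blobs(im,(175,150,90),(179,255,255),5)
    cc=np.array([b[0] for b in B]); 
    Rm,t=rackpose(v0)
    for m in mods:
        p=proj(n,Rm@(np.array(m)/1000)+t,C[n])[::-1]; d=np.hypot(*(cc-p).T); i=d.argmin()
        if d[i]<14: obs.append((n,m,cc[i][::-1]))
    U=blobs(im,(105,120,60),(125,255,255),30)
    p=proj(n,Rm@np.array([0,.136,.025])+t,C[n])[::-1]
def f(v):
    Rm,t=rackpose(v)
    return np.concatenate([proj(n,Rm@(np.array(m)/1000)+t,C[n])-p for n,m,p in obs])
r=least_squares(f,v0,loss='soft_l1');print(len(obs),r.x,np.degrees(r.x[2]),f(r.x).reshape(-1,2).round(1).tolist())
np.save('rack.npy',r.x)
im=np.array(vision.camera("top"))
for name,lo,hi,z,amin in(("yellow",(24,150,120),(34,255,255),.03,60),("orange",(10,180,150),(18,255,255),.03,150)):
    for b in blobs(im,lo,hi,amin):print(name,b[0].round(),b[1],[np.round(q,3).tolist() for q in rect("top",b[2],z)[:4]])
for b in blobs(im,(0,0,165),(179,40,255),120):
    if b[1]<900: print("bar",b[0].round(),b[1],[np.round(q,3).tolist() for q in rect("top",b[2],.025)[:4]])
E
python3 fit.py
```

```text
8 [0.57097717 0.21137317 0.07531247] 4.315086911106729 [[-1.5, -0.3], [13.7, -1.3], [0.3, 0.5], [0.1, 0.7], [0.1, 0.8], [0.7, 0.4], [0.2, -0.1], [0.1, -0.1]]
yellow [159. 292.] 229 [[0.622, -0.092], -8.804, 81.058, 22.211]
orange [104. 269.] 678 [[0.784, -0.031], 88.791, 231.307, 24.343]
orange [212. 278.] 359 [[0.479, -0.049], -14.221, 132.05, 27.81]
bar [103. 224.] 212 [[0.794, 0.098], 0.058, 83.265, 20.23]
bar [108. 189.] 502 [[0.776, 0.196], -43.524, 80.281, 72.816]
bar [113. 359.] 493 [[0.752, -0.286], 88.772, 76.567, 75.387]
bar [146. 501.] 604 [[0.638, -0.675], 5.65, 289.047, 18.895]
bar [164. 494.] 852 [[0.605, -0.649], 5.684, 349.989, 19.489]
bar [165. 484.] 854 [[0.601, -0.619], 5.712, 347.991, 19.426]
bar [199. 331.] 282 [[0.507, -0.196], 89.001, 60.453, 33.121]
bar [213. 386.] 286 [[0.466, -0.343], 79.332, 60.906, 34.69]
bar [244. 387.] 302 [[0.384, -0.339], -85.737, 61.627, 34.582]
```

```bash
sed -i 's/^v0=.*/v0=list(np.load("rack.npy")) if __import__("os").path.exists("rack.npy") else [.57,.21,.075]/; s/d\[i\]<14/d[i]<6/' fit.py
cat >> h.py <<'E'
def Rj(a):
    a=np.radians(a); c,s=np.cos(a),np.sin(a); return np.array([[s,0,c],[-c,0,s],[0,-1,0.]])
def deckT():
    return rackpose(np.load('rack.npy'))
def plan(pos,Rt,flip=True):
    "rotvec in current tool axes; shift (mm) in the target tool axes"
    s=sensors.get_state(); Rc=np.array(s["ee_rot"]); p=np.array(s["position"])
    best=None
    for Rk in ([Rt,Rt@np.diag([-1,1,-1.])] if flip else [Rt]):
        rv=R.from_matrix(Rc.T@Rk).as_rotvec()
        if best is None or np.linalg.norm(rv)<np.linalg.norm(best[0]): best=(rv,Rk)
    print("turn",best[0].round(3).tolist(),"shift mm",(best[1].T@(np.array(pos)-p)*1e3).round(1).tolist(),"t",round(s["time"],1),"F",np.round(s["ft_force"],1).tolist(),"open mm",round(s["opening"]*85.4,1),"j7",round(s["joints"][6],0))
def dk(x,y,z):
    Rm,t=deckT(); return Rm@(np.array([x,y,z])/1e3)+t
E
python3 fit.py|head -1; python3 -c "
from h import *
plan([.622,-.092,.25],Rj(81.2))"
```

```text
9 [0.56952218 0.20900655 0.10038914] 5.751873747909683 [[0.1, -0.2], [-0.1, -0.1], [-0.1, -0.3], [0.4, 0.7], [0.1, 0.6], [0.1, 0.3], [0.6, 0.6], [0.1, -0.0], [0.3, 0.1]]
turn [-0.0, -0.297, 0.0] shift mm [445.7, -18.7, -593.4] t 0.8 F [0.2, 0.4, -0.9] open mm 85.4 j7 -6.0
```

```bash
python3 -m inch '[[[0,-0.15,0],[0,0,0],0.085],[[0,-0.147,0],[0,0,0],0.085]]' 60; python3 -c "
from h import *
plan([.622,-.092,.25],Rj(81.2))"
```

```text
time: 0.95
position: [0.2721, 0.5626, 0.2313]
ee_rot: [[0.989, 0.0, 0.147], [-0.147, -0.0, 0.989], [0.0, -1.0, -0.0]]
ft_force: [0.8, -1.0, 0.4]
opening: 0.999
turn [0.0, 0.006, 0.0] shift mm [446.0, -18.7, -593.4] t 0.9 F [0.8, -1.0, 0.4] open mm 85.3 j7 9.0
```

```bash
python3 -m inch '[[[0,0,0],[0.028,-0.001,-0.037],0.085],[[0,0,0],[0.028,-0.001,-0.037],0.085],[[0,0,0],[0.028,-0.001,-0.037],0.085],[[0,0,0],[0.028,-0.001,-0.037],0.085],[[0,0,0],[0.028,-0.001,-0.037],0.085],[[0,0,0],[0.028,-0.001,-0.037],0.085],[[0,0,0],[0.028,-0.001,-0.037],0.085],[[0,0,0],[0.028,-0.001,-0.037],0.085],[[0,0,0],[0.028,-0.001,-0.037],0.085],[[0,0,0],[0.028,-0.001,-0.037],0.085],[[0,0,0],[0.028,-0.001,-0.037],0.085],[[0,0,0],[0.028,-0.001,-0.037],0.085],[[0,0,0],[0.028,-0.001,-0.037],0.085],[[0,0,0],[0.028,-0.001,-0.037],0.085],[[0,0,0],[0.028,-0.001,-0.037],0.085],[[0,0,0],[0.028,-0.001,-0.037],0.085]]'
python3 - <<'E'
from h import *
plan([.622,-.092,.25],Rj(81.2))
C=cal("wrist");print(C[0].round(0).tolist(),C[1].round(3).tolist())
save("wrist","w1.png",s=1.2)
E
```

```text
time: 2.55
position: [0.6442, -0.1055, 0.248]
ee_rot: [[0.992, 0.004, 0.129], [-0.129, 0.005, 0.992], [0.003, -1.0, 0.005]]
ft_force: [1.4, 0.5, 0.6]
opening: 0.994
turn [-0.005, 0.024, 0.003] shift mm [-24.0, -2.0, 9.9] t 2.5 F [1.4, 0.5, 0.6] open mm 84.9 j7 89.0
[[341.0, 0.0, 250.0], [0.0, 341.0, 185.0], [0.0, 0.0, 1.0]] [[0.129, 0.941, 0.313, 0.564], [0.992, -0.124, -0.036, -0.097], [0.005, 0.315, -0.949, 0.39], [0.0, 0.0, 0.0, 1.0]]
```

View pics/w1.png

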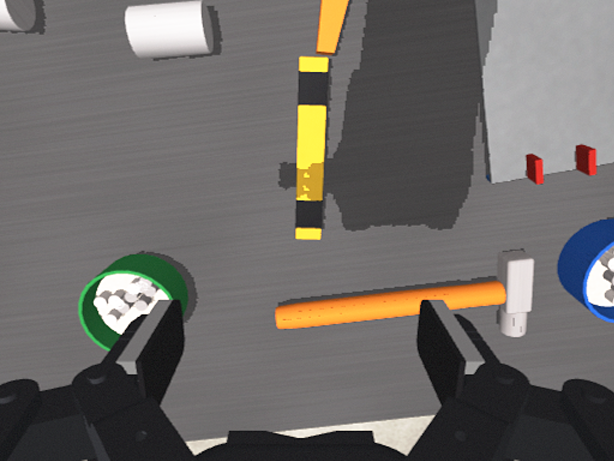

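Run:
```python
from h import *
a=ray("wrist",(57/1.2,313.5/1.2),.03);b=ray("wrist",(239/1.2,308.5/1.2),.03)
print(a,b,np.hypot(*(a-b)[:2]),(a+b)/2,np.degrees(np.arctan2(*(b-a)[1::-1])))
c=((a+b)/2)[:2]; plan([*c,.012],Rj(np.degrees(np.arctan2(*(b-a)[1::-1]))+90))
for k,im in [("w",np.array(vision.camera("wrist")))]:
  for b in blobs(im,(24,80,60),(34,255,255),60):print(b[0].round(),b[1],[np.round(q,3).tolist() for q in rect("wrist",b[2],.03)[:4]])
```

```text
[ 0.54569514 -0.08965224  0.03      ] [ 0.70250183 -0.11421407  0.03      ] 0.15871868804073233 [ 0.62409848 -0.10193316  0.03      ] -8.902338511180881
turn [-0.001, 0.019, 0.005] shift mm [-23.5, 235.7, 8.4] t 2.6 F [-5.9, -7.9, -2.0] open mm 84.7 j7 89.0
[ 49. 269.] 279 [[0.547, -0.078], 82.176, 22.695, 10.034]
[110. 267.] 1124 [[0.607, -0.088], -8.212, 55.189, 23.025]
[192. 265.] 177 [[0.693, -0.101], 82.129, 22.421, 9.479]
```

```bash
cat > chk.py <<'E'
from h import *
C=cal("wrist"); im=np.array(vision.camera("wrist"))
B=[]
for b in blobs(im,(24,80,60),(34,255,255),60):
    q=rect("wrist",b[2],.03)[:4]; B.append(q[0]); print(b[0].round(),b[1],[np.round(x,3).tolist() for x in q])
a,b=B[0],B[-1]; c=(a+b)/2; an=np.degrees(np.arctan2(*(b-a)[::-1]));print(c,an)
plan([*c,.012],Rj(an+90))
E
python3 chk.py
```

```text
[ 52. 266.] 275 [[0.547, -0.078], 82.325, 21.744, 10.069]
[112. 264.] 1103 [[0.607, -0.087], -8.684, 54.514, 23.049]
[194. 262.] 166 [[0.694, -0.1], 82.234, 22.285, 9.508]
[ 0.62084283 -0.0893191 ] -8.616771674155526
turn [-0.004, 0.016, 0.002] shift mm [-25.4, 235.2, 14.1] t 2.7 F [-0.3, 1.3, 0.6] open mm 85.2 j7 89.0
```

```bash
python3 -m inch '[[[0,0.016,0],[-0.008,0.04,0.005],0.085],[[0,0,0],[-0.008,0.04,0.005],0.085],[[0,0,0],[-0.008,0.04,0.004],0.085],[[0,0,0],[0,0.04,0],0.085],[[0,0,0],[0,0.03,0],0.085],[[0,0,0],[0,0,0],0.085],[[0,0,0],[0,0,0],0.085]]'; python3 -c "
from h import *
plan([.6208,-.0893,.006],Rj(81.4))"
```

```text
time: 3.4
position: [0.6225, -0.0826, 0.0536]
ee_rot: [[0.989, 0.007, 0.146], [-0.146, 0.006, 0.989], [0.006, -1.0, 0.007]]
ft_force: [-0.8, 0.0, 0.4]
opening: 0.993
turn [-0.007, 0.004, 0.006] shift mm [-0.7, 47.6, -6.9] t 3.4 F [-0.8, 0.0, 0.4] open mm 84.8 j7 87.0
```

```bash
python3 -m inch '[[[-0.007,0,0.006],[0,0.02,-0.004],0.085],[[0,0,0],[0,0.015,-0.002],0.085],[[0,0,0],[0,0.01,-0.001],0.085],[[0,0,0],[0,0.002,0],0.085],[[0,0,0],[0,0,0],0.085]]'; python3 -c "
from h import *
plan([.6208,-.0893,.006],Rj(81.4))"
```

```text
time: 3.9
position: [0.6255, -0.0888, 0.0117]
ee_rot: [[0.989, 0.009, 0.145], [-0.145, 0.0, 0.989], [0.009, -1.0, 0.002]]
ft_force: [0.0, 0.0, -0.4]
opening: 0.996
turn [-0.002, 0.005, 0.009] shift mm [-4.6, 5.7, -1.2] t 3.9 F [0.0, 0.0, -0.4] open mm 85.1 j7 88.0
```

```bash
python3 -m inch '[[[0,0.005,0.009],[-0.004,0.005,-0.001],0.085],[[0,0,0],[0,0,0],0.02],[[0,0,0],[0,0,0],0.015],[[0,0,0],[0,0,0],0.015],[[0,0,0],[0,0,0],0.015],[[0,0,0],[0,0,0],0.015],[[0,0,0],[0,0,0],0.015],[[0,0,0],[0,0,0],0.015],[[0,0,0],[0,0,0],0.015]]' 80; python3 -c "
from h import *
plan([.6208,-.0893,.006],Rj(81.4))
s=sensors.get_state();Rc=np.array(s['ee_rot']);p=np.array(s['position'])
Rm,t=deckT();print(Rm.T@(p-t))
plan(dk(0,-15,70),Rm@Rj(90))
"
```

```text
time: 4.8
position: [0.6222, -0.0897, 0.0087]
ee_rot: [[0.989, 0.002, 0.151], [-0.151, 0.001, 0.989], [0.002, -1.0, 0.002]]
ft_force: [-1.1, -1.6, 0.2]
opening: 0.265
turn [-0.002, -0.001, 0.002] shift mm [-1.4, 2.7, 0.2] t 4.8 F [-1.1, -1.6, 0.2] open mm 22.6 j7 87.0
[ 0.02244293 -0.30418055  0.01676534]
turn [0.172, -0.251, 0.024] shift mm [-22.4, -53.2, 289.2] t 4.8 F [-1.1, -1.6, 0.2] open mm 22.6 j7 87.0
```

```bash
python3 -m inch '[[[0,0,0],[0,-0.03,0],0.015],[[0,0,0],[0,-0.04,0],0.015],[[0,0,0],[0,-0.04,0],0.015],[[0,0,0],[0,-0.04,0],0.015],[[0.058,-0.084,0.008],[0,0,0],0.015],[[0.058,-0.084,0.008],[0,0,0],0.015],[[0.058,-0.084,0.008],[0,0,0],0.015],[[0,0,0],[0,0,0.04],0.015],[[0,0,0],[0,0,0.04],0.015],[[0,0,0],[0,0,0.04],0.015],[[0,0,0],[0,0,0.03],0.015],[[0,0,0],[0,0,0],0.015],[[0,0,0],[0,0,0],0.015]]'
python3 - <<'E'
from h import *
Rm,t=deckT();plan(dk(0,-20,70),Rm@Rj(90))
C=cal("wrist"); im=np.array(vision.camera("wrist"))[:,:,::-1].copy()
C2=cal("wrist")
for x in(-1,1):
  for y in(-34,-74,-114):
    q=np.array([[x*79-11,y,0],[x*79+11,y,0],[x*79+11,y,24],[x*79-11,y,24]])
    P=np.array([proj("wrist",dk(*k),C2) for k in q]); cv2.polylines(im,[P.astype(np.int32)],True,(255,255,0),1)
P=np.array([proj("wrist",dk(*k),C2) for k in((-125,-150,0),(90,-150,0),(90,160,0),(-125,160,0))]);cv2.polylines(im,[P.astype(np.int32)],True,(0,255,0),1)
P=np.array([proj("wrist",dk(*k),C2) for k in((-40,136.7,0),(40,123.3,0),(40,123.3,40),(-40,136.7,40))]);cv2.polylines(im,[P.astype(np.int32)],True,(0,255,255),1)
cv2.imwrite("pics/w2.png",cv2.resize(im,None,fx=1.4,fy=1.4))
E
```

```text
time: 6.1
position: [0.6007, 0.0601, 0.1874]
ee_rot: [[0.994, -0.029, -0.107], [0.11, 0.181, 0.977], [-0.009, -0.983, 0.183]]
ft_force: [-0.4, -0.9, -5.1]
opening: 0.262
turn [-0.01, 0.008, -0.011] shift mm [-16.1, 96.5, 104.2] t 6.1 F [-0.4, -0.9, -5.1] open mm 22.4 j7 95.0
```

View pics/w2.png

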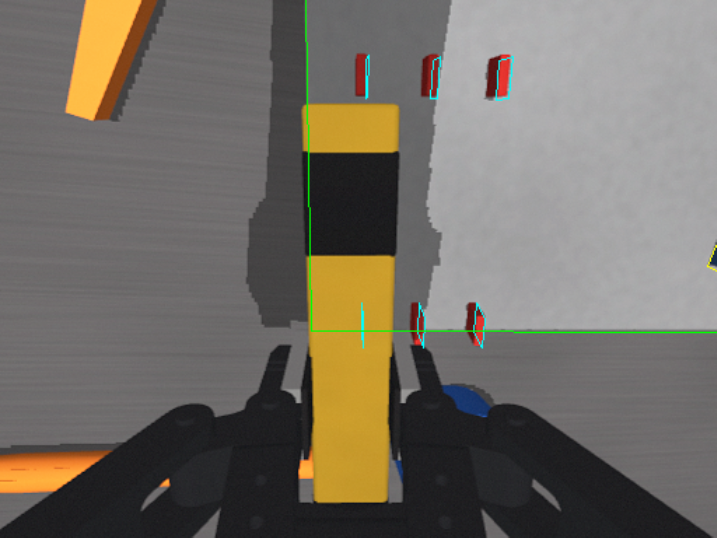

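```bash
python3 -m inch '[[[-0.01,0.008,-0.011],[-0.005,0.01,0.03],0.015],[[0,0,0],[-0.005,0.02,0.03],0.015],[[0,0,0],[-0.004,0.02,0.03],0.015],[[0,0,0],[-0.002,0.02,0.014],0.015],[[0,0,0],[0,0.01,0],0.015],[[0,0,0],[0,0,0],0.015],[[0,0,0],[0,0,0],0.015],[[0,0,0],[0,0,0],0.015]]'
cat > fitw.py <<'E'
# refine rack with wrist + top lugs (arm at rest)
from h import *
import sys
v0=np.load('rack.npy'); obs=[]; C={}
mods=[(sx*79,y-3,12) for sx in(-1,1) for y in(-34,-74,-114)]
for n in("wrist","top","scene"):
    im=np.array(vision.camera(n)); C[n]=cal(n); Rm,t=rackpose(v0)
    B=blobs(im,(0,150,40),(4,255,255),5)+blobs(im,(175,150,40),(179,255,255),5)
    if not B: continue
    cc=np.array([b[0] for b in B]); st=np.array([b[3] for b in B])
    for m in mods:
        p=proj(n,Rm@(np.array(m)/1000)+t,C[n])[::-1]; d=np.hypot(*(cc-p).T); i=d.argmin()
        if d[i]<(18 if n=="wrist" else 6) and st[i,0]>1 and st[i,1]>1: obs.append((n,m,cc[i][::-1],(.35 if n=="wrist" else 1)))
def f(v):
    Rm,t=rackpose(v)
    return np.concatenate([w*(proj(n,Rm@(np.array(m)/1000)+t,C[n])-p) for n,m,p,w in obs])
r=least_squares(f,v0,loss='soft_l1');print(r.x,np.degrees(r.x[2]))
for o,e in zip(obs,f(r.x).reshape(-1,2)):print(o[0],o[1],e.round(1))
np.save('rack2.npy',r.x)
E
python3 fitw.py; python3 -c "
from h import *
Rm,t=deckT();plan(dk(0,-20,40),Rm@Rj(90))"
```

```text
time: 6.95
position: [0.5747, 0.1681, 0.1236]
ee_rot: [[0.996, -0.015, -0.087], [0.088, 0.169, 0.982], [-0.0, -0.985, 0.17]]
ft_force: [1.1, -0.6, -4.6]
opening: 0.261
[0.5650914  0.20798433 0.11675094] 6.689336218734966
wrist (-79, -37, 12) [0.1 1.8]
wrist (-79, -77, 12) [ 0.1 -0.9]
wrist (-79, -117, 12) [ 0.2 -0.5]
wrist (79, -117, 12) [0.7 3.8]
scene (-79, -37, 12) [-0.7 -0. ]
scene (-79, -77, 12) [-0.7 -0.4]
scene (79, -37, 12) [-0.5 -0. ]
scene (79, -77, 12) [-0.   0.4]
scene (79, -117, 12) [-0.  0.]
turn [0.004, -0.012, 0.002] shift mm [-1.0, 44.6, 6.4] t 7.1 F [-0.1, 1.5, -4.8] open mm 23.2 j7 84.0
```

Run:
```python
from h import *
im=cv2.imread('pics/top1.png'); C=cal("top")
crn=[(-125,160),(90,160),(90,-150),(-125,-150)]; px=np.array([(184,346),(179,227),(350,216),(362,328)],np.float32)
g=cv2.cvtColor(im,cv2.COLOR_BGR2GRAY)
p2=cv2.cornerSubPix(g,px.reshape(-1,1,2).copy(),(6,6),(-1,-1),(3,40,.01)).reshape(-1,2); print(p2)
lug=[((290,222),(79,-37)),((312,221),(79,-77)),((334,220),(79,-117)),((297.5,308),(-79,-37)),((320,306),(-79,-77)),((343,304),(-79,-117))]
hs=cv2.cvtColor(im,cv2.COLOR_BGR2RGB)
B=[b[0] for b in blobs(hs,(0,130,60),(5,255,255),10)+blobs(hs,(174,130,60),(179,255,255),10)]
obs=[((*c,0),p,.7) for c,p in zip(crn,p2)]
for p,m in lug:
    d=[np.hypot(*(b[::-1]-p)) for b in B]; i=np.argmin(d)
    if d[i]<6: obs.append(((*m,13),B[i][::-1],1))
def f(v):
    Rm,t=rackpose(v)
    return np.concatenate([w*(proj("top",Rm@(np.array(m)/1e3)+t,C)-(np.array(p)+.5)/1.5+.5) for m,p,w in obs])
v0=np.load('rack.npy')
for v in(v0,np.load('rack2.npy'),least_squares(f,v0,loss='soft_l1').x): print(v.round(4),np.degrees(v[2]),f(v).reshape(-1,2).round(1).tolist())
```

```text
[[183.54019 346.02322]
 [177.47757 226.16176]
 [350.50452 215.1023 ]
 [362.69913 328.28918]]
[0.5695 0.209  0.1004] 5.751873747909683 [[-0.4, -0.8], [-0.1, -0.9], [-0.3, -0.3], [-0.3, -0.6], [0.2, -0.2], [0.1, 0.5], [0.0, 0.0], [0.0, -0.2], [-0.0, -0.1], [-0.2, -0.4]]
[0.5651 0.208  0.1168] 6.689336218734966 [[0.4, 1.0], [-0.3, 0.9], [-0.4, 0.2], [0.4, -0.2], [0.1, 1.2], [-0.0, 1.6], [-0.1, 1.0], [0.8, 1.2], [0.8, 1.0], [0.5, 0.4]]
[0.5684 0.2088 0.1061] 6.076647427024967 [[-0.1, -0.3], [-0.2, -0.4], [-0.4, -0.2], [-0.1, -0.5], [0.1, 0.1], [0.0, 0.7], [-0.1, 0.2], [0.3, 0.1], [0.2, 0.1], [-0.0, -0.3]]
```

Run:
```python
from h import *
np.save('rack.npy',[.5682,.2088,.106]); Rm,t=deckT();plan(dk(1,-19,40),Rm@Rj(90))
```

```text
turn [0.004, -0.017, 0.003] shift mm [-1.2, 44.6, 7.4] t 7.1 F [-0.1, 1.5, -4.8] open mm 23.2 j7 84.0
```

```bash
python3 -m inch '[[[0.004,-0.017,0.003],[-0.001,0.01,0.007],0.015],[[0,0,0],[0,0.015,0],0.015],[[0,0,0],[0,0.015,0],0.015],[[0,0,0],[0,0.005,0],0.015],[[0,0,0],[0,0,0],0.015],[[0,0,0],[0,0,0],0.015]]'; python3 -c "
from h import *
Rm,t=deckT();plan(dk(1,-19,12),Rm@Rj(90))"
```

```text
time: 7.7
position: [0.5719, 0.1845, 0.0767]
ee_rot: [[0.994, -0.018, -0.106], [0.108, 0.174, 0.979], [0.0, -0.985, 0.175]]
ft_force: [-0.3, 0.1, -4.4]
opening: 0.258
turn [-0.001, 0.002, -0.0] shift mm [-0.1, 23.5, -0.3] t 7.7 F [-0.3, 0.1, -4.4] open mm 22.0 j7 84.0
```

```bash
python3 -m inch '[[[0,0,0],[0,0.01,0],0.015],[[0,0,0],[0,0.008,0],0.015],[[0,0,0],[0,0.004,0],0.015],[[0,0,0],[0,0.003,0],0.015],[[0,0,0],[0,0.002,0],0.015],[[0,0,0],[0,0.002,0],0.015],[[0,0,0],[0,0,0],0.015]]'; python3 -c "
from h import *
Rm,t=deckT();plan(dk(1,-22,8.7),Rm@Rj(90))"
```

```text
time: 8.4
position: [0.5724, 0.1891, 0.0511]
ee_rot: [[0.994, -0.016, -0.106], [0.107, 0.174, 0.979], [0.003, -0.985, 0.175]]
ft_force: [-0.5, 0.6, -4.2]
opening: 0.266
turn [-0.001, 0.001, 0.003] shift mm [-1.1, 0.7, -3.3] t 8.4 F [-0.5, 0.6, -4.2] open mm 22.7 j7 84.0
```

```bash
python3 -m inch '[[[0,0,0],[0,0.002,0],0.015],[[0,0,0],[0,0.002,0],0.015],[[0,0,0],[0,0.002,0],0.015],[[0,0,0],[0,0,0],0.015]]'; python3 -c "
from h import *
Rm,t=deckT();plan(dk(1,-22,8.7),Rm@Rj(90))"
```

```text
time: 8.8
position: [0.5729, 0.1893, 0.0509]
ee_rot: [[0.994, -0.014, -0.105], [0.106, 0.175, 0.979], [0.005, -0.985, 0.175]]
ft_force: [-1.0, -0.1, -4.6]
opening: 0.262
turn [-0.002, 0.001, 0.005] shift mm [-1.7, 0.6, -3.4] t 8.8 F [-1.0, -0.1, -4.6] open mm 22.3 j7 84.0
```

```bash
python3 -m inch '[[[0,0,0],[-0.001,0.004,-0.002],0.015],[[0,0,0],[0,0.004,-0.002],0.015],[[0,0,0],[0,0.002,-0.002],0.015]]'; python3 -c "
from h import *
Rm,t=deckT();plan(dk(1,-22,8.7),Rm@Rj(90))"
```

```text
time: 9.1
position: [0.5732, 0.1891, 0.0503]
ee_rot: [[0.994, -0.01, -0.108], [0.108, 0.181, 0.977], [0.009, -0.983, 0.181]]
ft_force: [-10.1, 4.3, 18.8]
opening: 0.26
turn [-0.008, 0.004, 0.009] shift mm [-1.9, 0.0, -3.1] t 9.1 F [-10.1, 4.3, 18.8] open mm 22.2 j7 85.0
```

```bash
python3 -m inch '[[[-0.004,0.004,0.005],[-0.001,0,-0.003],0.015],[[0,0,0],[0,0,-0.003],0.015],[[0,0,0],[0,0,-0.003],0.015],[[0,0,0],[0,0,-0.003],0.015]]'; python3 -c "
from h import *
Rm,t=deckT();plan(dk(1,-22,8.7),Rm@Rj(90))"
```

```text
time: 9.5
position: [0.5729, 0.1857, 0.0501]
ee_rot: [[0.994, -0.015, -0.108], [0.109, 0.187, 0.976], [0.006, -0.982, 0.187]]
ft_force: [-4.8, 14.3, 7.1]
opening: 0.265
turn [-0.014, 0.005, 0.005] shift mm [-1.2, 0.4, 0.3] t 9.5 F [-4.8, 14.3, 7.1] open mm 22.6 j7 86.0
```

```bash
python3 -m inch '[[[-0.008,0,0],[0,0,0],0.03],[[0,0,0],[0,0,0],0.05],[[0,0,0],[0,0,0],0.07],[[0,0,0],[0,0,0],0.07],[[0,0,0],[0,-0.03,0],0.07],[[0,0,0],[0,-0.04,0],0.08],[[0,0,0],[0,-0.04,-0.01],0.085],[[0,0,0],[0,-0.04,-0.03],0.085],[[0,0,0],[0,0,-0.04],0.085],[[0,0,0],[0,0,-0.04],0.085],[[0,0,0],[0,0,0],0.085],[[0,0,0],[0,0,0],0.085]]'
python3 - <<'E'
from h import *
Rm,t=deckT();C=cal("wrist"); im=np.array(vision.camera("wrist"))[:,:,::-1].copy();C=cal("wrist")
q=[(-80,-34,30),(80,-34,30),(80,-10,30),(-80,-10,30)]
P=np.array([proj("wrist",dk(*k),C) for k in q]); cv2.polylines(im,[P.astype(np.int32)],True,(0,255,0),1)
cv2.imwrite("pics/w3.png",cv2.resize(im,None,fx=1.2,fy=1.2))
for i,b in enumerate([(.507,-.196,89),(.466,-.343,79.3),(.384,-.339,-85.7)]): plan([*b[:2],.2],Rj(b[2]))
E
```

```text
time: 10.7
position: [0.5893, 0.0345, 0.1796]
ee_rot: [[0.994, -0.012, -0.108], [0.109, 0.177, 0.978], [0.008, -0.984, 0.177]]
ft_force: [0.6, 0.5, -0.1]
opening: 0.994
turn [-0.177, 0.126, -0.004] shift mm [-78.2, -20.5, -231.5] t 10.8 F [-0.3, -1.2, 0.4] open mm 85.0 j7 97.0
turn [-0.177, 0.295, -0.019] shift mm [-51.1, -20.5, -393.4] t 10.8 F [-0.3, -1.2, 0.4] open mm 85.0 j7 97.0
turn [-0.177, 0.034, 0.004] shift mm [-232.7, -20.5, -356.7] t 10.8 F [-0.3, -1.2, 0.4] open mm 85.0 j7 97.0
```

View pics/w3.png

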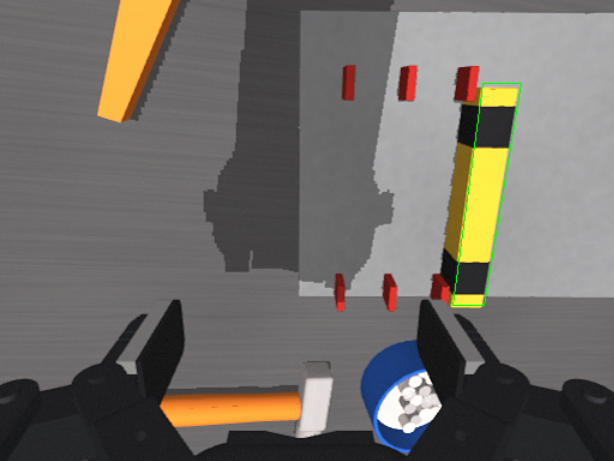

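Viewed w3.png: the chock lies square against the top lug pair, running from about (500,88) to (465,305), and matches the predicted outline. Next is bar A.

```bash
python3 -m inch '[[[-0.088,0.063,-0.002],[0,-0.01,0],0.085],[[-0.088,0.063,-0.002],[0,0,0],0.085],[[0,0,0],[-0.013,0,-0.04],0.085],[[0,0,0],[-0.013,0,-0.04],0.085],[[0,0,0],[-0.013,0,-0.04],0.085],[[0,0,0],[-0.013,0,-0.04],0.085],[[0,0,0],[-0.013,0,-0.03],0.085],[[0,0,0],[-0.01,0,-0.02],0.085],[[0,0,0],[0,0,0],0.085],[[0,0,0],[0,0,0],0.085],[[0,0,0],[0,0,0],0.085]]'
cat > bars.py <<'E'
from h import *
import sys
C=cal("wrist"); im=np.array(vision.camera("wrist")); z=.03
for b in blobs(im,(0,0,150),(179,45,255),400):
    if b[1]<20000:
        q=rect("wrist",b[2],z)
        s=b[3]
        if 40<q[2]<90 and s[0]>0 and s[1]>0: print(b[0].round(),b[1],[np.round(x,3).tolist() for x in q[:4]])
cv2.imwrite("pics/b%s.png"%sys.argv[1],im[:,:,::-1])
print(C[1][:3,3])
E
python3 bars.py 1; python3 -c "
from h import *
plan([.507,-.196,.02],Rj(89))"
```

```text
time: 11.85
position: [0.5107, -0.1667, 0.189]
ee_rot: [[1.0, 0.001, 0.0], [-0.0, -0.002, 1.0], [0.001, -1.0, -0.002]]
ft_force: [-0.4, -0.1, 0.2]
opening: 0.995
[114.  49.] 3158 [[0.466, -0.341], 80.067, 67.505, 38.723]
[158. 220.] 2675 [[0.505, -0.195], 87.165, 61.681, 38.829]
[363. 161.] 493 [[0.737, -0.268], 26.537, 47.659, 25.039]
[ 0.43067319 -0.16717955  0.33126515]
turn [0.002, 0.018, 0.001] shift mm [-3.3, 168.9, -29.7] t 11.9 F [-0.5, 0.3, 0.9] open mm 85.1 j7 103.0
```

```bash
python3 -m inch '[[[0,0.018,0],[-0.003,0.03,-0.015],0.085],[[0,0,0],[0,0.04,-0.014],0.085],[[0,0,0],[0,0.04,0],0.085],[[0,0,0],[0,0.03,0],0.085],[[0,0,0],[0,0.015,0],0.085],[[0,0,0],[0,0,0],0.085],[[0,0,0],[0,0,0],0.085]]'; python3 -c "
from h import *
plan([.506,-.195,0],Rj(88))"
```

```text
time: 12.6
position: [0.5133, -0.1889, 0.0293]
ee_rot: [[1.0, 0.006, 0.007], [-0.007, -0.0, 1.0], [0.006, -1.0, -0.0]]
ft_force: [-0.2, 0.3, 1.5]
opening: 0.993
turn [-0.0, 0.028, 0.006] shift mm [-7.1, 29.3, -6.4] t 12.6 F [-0.2, 0.3, 1.5] open mm 84.8 j7 105.0
```

```bash
python3 -m inch '[[[0,0.028,0.006],[-0.007,0.008,-0.006],0.085],[[0,0,0],[-0.003,0.012,0],0.085],[[0,0,0],[0,0.006,0],0.085],[[0,0,0],[0,0.003,0],0.085],[[0,0,0],[0,0,0],0.085]]'; python3 -c "
from h import *
plan([.506,-.195,0],Rj(88))"
```

```text
time: 13.1
position: [0.5042, -0.1951, 0.0005]
ee_rot: [[0.999, 0.003, 0.037], [-0.037, -0.001, 0.999], [0.003, -1.0, -0.001]]
ft_force: [-0.0, 0.1, 0.8]
opening: 0.999
turn [0.001, -0.002, 0.003] shift mm [1.8, 0.5, 0.1] t 13.1 F [-0.0, 0.1, 0.8] open mm 85.3 j7 105.0
```

```bash
python3 -m inch '[[[0,0,0],[0.002,0,0],0.05],[[0,0,0],[0,0,0],0.05],[[0,0,0],[0,0,0],0.05],[[0,0,0],[0,0,0],0.05],[[0,0,0],[0,0,0],0.05],[[0,0,0],[0,0,0],0.05],[[0,0,0],[0,-0.02,0],0.05],[[0,0,0],[0,-0.04,0],0.05],[[0,0,0],[0,-0.04,0],0.05],[[0,0,0],[0,-0.04,0],0.05],[[0,0,0],[0,-0.03,0],0.05],[[0,0,0],[0,0,0],0.05],[[0,0,0],[0,0,0],0.05]]' 80; python3 -c "
from h import *
Rm,t=deckT()
plan(dk(0,12,90),Rm@Rj(0)); plan(dk(0,12,90),Rm@Rj(180))
print(Rm@Rj(0))"
```

```text
time: 14.4
position: [0.5052, -0.1944, 0.1768]
ee_rot: [[0.999, 0.002, 0.036], [-0.036, -0.0, 0.999], [0.002, -1.0, -0.0]]
ft_force: [-0.2, 0.5, -2.3]
opening: 0.693
turn [0.123, 1.425, 0.145] shift mm [-377.4, 108.3, 105.3] t 14.4 F [-0.2, 0.5, -2.3] open mm 59.2 j7 104.0
turn [0.123, 1.425, 0.145] shift mm [-377.4, 108.3, 105.3] t 14.4 F [-0.2, 0.5, -2.3] open mm 59.2 j7 104.0
[[ 0.10419424 -0.01837226  0.99438726]
 [-0.97928028  0.17267354  0.10580161]
 [-0.17364818 -0.98480775  0.        ]]
```

```bash
python3 -m inch '[[[0.0123,0.1425,0.0145],[0,0,0],0.05],[[0.0123,0.1425,0.0145],[0,0,0],0.05],[[0.0123,0.1425,0.0145],[0,0,0],0.05],[[0.0123,0.1425,0.0145],[0,0,0],0.05],[[0.0123,0.1425,0.0145],[0,0,0],0.05],[[0.0123,0.1425,0.0145],[0,0,0],0.05],[[0.0123,0.1425,0.0145],[0,0,0],0.05],[[0.0123,0.1425,0.0145],[0,0,0],0.05],[[0.0123,0.1425,0.0145],[0,0,0],0.05],[[0.0123,0.1425,0.0145],[0,0,0],0.05],[[0,0,0],[-0.03,0,0.01],0.05],[[0,0,0],[-0.038,0,0.012],0.05],[[0,0,0],[-0.038,0,0.012],0.05],[[0,0,0],[-0.038,0,0.012],0.05],[[0,0,0],[-0.038,0,0.012],0.05],[[0,0,0],[-0.038,0,0.012],0.05],[[0,0,0],[-0.038,0,0.012],0.05],[[0,0,0],[-0.038,0,0.01],0.05],[[0,0,0],[-0.02,0,0],0.05],[[0,0,0],[0,0,0],0.05]]'; python3 -c "
from h import *
Rm,t=deckT()
plan(dk(0,12,60),Rm@Rj(0))"
```

```text
time: 16.4
position: [0.5766, 0.1328, 0.203]
ee_rot: [[0.031, -0.054, 0.998], [-0.984, 0.174, 0.04], [-0.175, -0.983, -0.047]]
ft_force: [-0.8, -0.0, -1.8]
opening: 0.691
turn [0.035, -0.073, -0.003] shift mm [-59.9, 108.9, -0.3] t 16.4 F [-0.8, -0.0, -1.8] open mm 59.0 j7 7.0
```

```bash
python3 -m inch '[[[0.035,-0.073,-0.003],[-0.02,0,0],0.05],[[0,0,0],[-0.025,0.03,0],0.05],[[0,0,0],[-0.015,0.035,0],0.05],[[0,0,0],[0,0.03,0],0.05],[[0,0,0],[0,0.01,0],0.05],[[0,0,0],[0,0,0],0.05],[[0,0,0],[0,0,0],0.05]]'; python3 -c "
from h import *
Rm,t=deckT()
plan(dk(0,12,3),Rm@Rj(0))"
```

```text
time: 17.1
position: [0.5679, 0.2067, 0.1006]
ee_rot: [[0.102, -0.023, 0.994], [-0.981, 0.166, 0.105], [-0.167, -0.986, -0.006]]
ft_force: [0.1, -1.2, -2.0]
opening: 0.693
turn [0.005, -0.002, 0.006] shift mm [-4.4, 52.1, 0.5] t 17.1 F [0.1, -1.2, -2.0] open mm 59.2 j7 8.0
```

```bash
python3 -m inch '[[[0.005,0,0.006],[-0.004,0.015,0],0.05],[[0,0,0],[0,0.015,0],0.05],[[0,0,0],[0,0.012,0],0.05],[[0,0,0],[0,0.006,0],0.05],[[0,0,0],[0,0,0],0.05]]'; python3 -c "
from h import *
Rm,t=deckT()
plan(dk(0,12,1),Rm@Rj(0))"
```

```text
time: 17.6
position: [0.5699, 0.2173, 0.0558]
ee_rot: [[0.1, -0.012, 0.995], [-0.98, 0.174, 0.101], [-0.174, -0.985, 0.005]]
ft_force: [-0.0, 1.7, -2.1]
opening: 0.692
turn [-0.006, -0.004, -0.0] shift mm [-2.0, 8.3, -2.6] t 17.6 F [-0.0, 1.7, -2.1] open mm 59.1 j7 10.0
```

```bash
python3 -m inch '[[[0,0,0],[-0.002,0.005,0],0.05],[[0,0,0],[0,0.004,0],0.05],[[0,0,0],[0,0.003,0],0.05],[[0,0,0],[0,0,0],0.05]]'; python3 -c "
from h import *
Rm,t=deckT()
plan(dk(0,10,1),Rm@Rj(0))"
```

```text
time: 18.0
position: [0.5706, 0.2205, 0.0491]
ee_rot: [[0.099, -0.011, 0.995], [-0.979, 0.176, 0.1], [-0.176, -0.984, 0.007]]
ft_force: [-0.2, -0.3, -1.3]
opening: 0.689
turn [-0.008, -0.005, -0.002] shift mm [1.9, 1.1, -3.6] t 18.0 F [-0.2, -0.3, -1.3] open mm 58.9 j7 10.0
```

```bash
python3 -m inch '[[[0,0,0],[0.001,0.001,0],0.07],[[0,0,0],[0,0,0],0.085],[[0,0,0],[0,0,0],0.085],[[0,0,0],[0,0,0],0.085],[[0,0,0],[0,-0.03,0],0.085],[[0,0,0],[0,-0.04,0],0.085],[[0,0,0],[0,-0.04,0],0.085],[[0,0,0],[0,-0.03,0],0.085],[[0,0,0],[0,0,0],0.085],[[0,0,0],[0,0,0],0.085]]'
python3 - <<'E'
from h import *
save("wrist","w4.png"); save("top","t4.png",(100,340,100,440),2)
import cv2
a=cv2.imread('pics/w4.png');b=cv2.imread('pics/t4.png');print(a.shape,b.shape)
cv2.imwrite('pics/m4.png',np.hstack([cv2.resize(a,(400,300)),cv2.resize(b,(400,282))[:300] if 0 else cv2.copyMakeBorder(cv2.resize(b,(400,282)),0,18,0,0,0)]))
plan([.466,-.342,.19],Rj(79.5))
E
```

```text
time: 19.0
position: [0.5719, 0.1939, 0.1893]
ee_rot: [[0.099, -0.012, 0.995], [-0.98, 0.174, 0.099], [-0.175, -0.985, 0.005]]
ft_force: [0.4, 0.3, -0.2]
opening: 0.997
(384, 512, 3) (480, 680, 3)
turn [-0.117, -1.284, -0.147] shift mm [-6.4, -1.3, -546.1] t 19.1 F [-0.3, 0.3, -0.1] open mm 84.9 j7 5.0
```

View pics/m4.png

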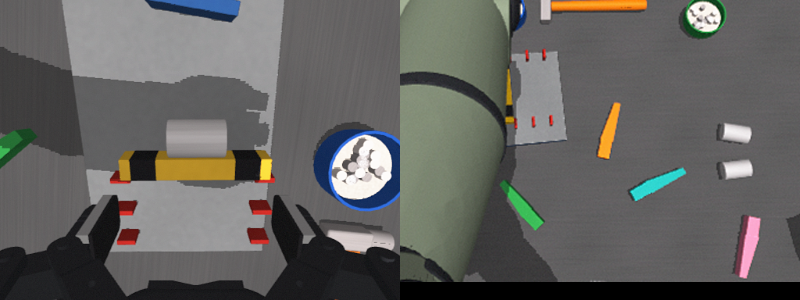

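```bash
python3 -m inch '[[[-0.013,-0.1427,-0.0163],[0,0,0],0.085],[[-0.013,-0.1427,-0.0163],[0,0,0],0.085],[[-0.013,-0.1427,-0.0163],[0,0,0],0.085],[[-0.013,-0.1427,-0.0163],[0,0,0],0.085],[[-0.013,-0.1427,-0.0163],[0,0,0],0.085],[[-0.013,-0.1427,-0.0163],[0,0,0],0.085],[[-0.013,-0.1427,-0.0163],[0,0,0],0.085],[[-0.013,-0.1427,-0.0163],[0,0,0],0.085],[[-0.013,-0.1427,-0.0163],[0,0,0],0.085],[[0,0,0],[0,0,-0.03],0.085],[[0,0,0],[0,0,-0.045],0.085],[[0,0,0],[0,0,-0.045],0.085],[[0,0,0],[0,0,-0.045],0.085],[[0,0,0],[0,0,-0.045],0.085],[[0,0,0],[0,0,-0.045],0.085],[[0,0,0],[0,0,-0.045],0.085],[[0,0,0],[0,0,-0.045],0.085],[[0,0,0],[0,0,-0.045],0.085],[[0,0,0],[0,0,-0.045],0.085],[[0,0,0],[0,0,-0.045],0.085]]'; python3 -c "
from h import *
plan([.466,-.342,.19],Rj(79.5))"
```

```text
time: 21.1
position: [0.5012, -0.2883, 0.1673]
ee_rot: [[0.993, -0.033, 0.11], [-0.11, -0.004, 0.994], [-0.033, -0.999, -0.008]]
ft_force: [1.3, 0.3, -0.3]
opening: 0.999
turn [0.009, 0.073, -0.032] shift mm [-24.9, -22.7, -59.2] t 21.1 F [1.3, 0.3, -0.3] open mm 85.3 j7 110.0
```

```bash
python3 -m inch '[[[0.009,0.073,-0.032],[0,0,-0.02],0.085],[[0,0,0],[-0.018,-0.01,-0.02],0.085],[[0,0,0],[0,0,0],0.085],[[0,0,0],[0,0,0],0.085],[[0,0,0],[0,0,0],0.085]]'; python3 bars.py 2; python3 -c "
from h import *
plan([.466,-.342,0],Rj(79.5))"
```

```text
time: 21.6
position: [0.4727, -0.3313, 0.1715]
ee_rot: [[0.981, -0.007, 0.193], [-0.193, 0.003, 0.981], [-0.007, -1.0, 0.001]]
ft_force: [0.6, 0.6, -0.3]
opening: 0.994
[ 66. 224.] 3901 [[0.385, -0.336], -83.356, 62.119, 37.384]
[164. 239.] 2944 [[0.466, -0.339], 78.898, 61.194, 38.934]
[ 0.39520949 -0.31708276  0.31445781]
turn [-0.002, -0.01, -0.008] shift mm [-4.7, 171.4, -12.1] t 21.6 F [0.1, 0.5, -0.6] open mm 85.5 j7 112.0
```

```bash
python3 -m inch '[[[0,0,0],[-0.004,0.03,-0.01],0.085],[[0,0,0],[-0.002,0.04,0],0.085],[[0,0,0],[-0.002,0.04,0],0.085],[[0,0,0],[-0.001,0.03,0],0.085],[[0,0,0],[0,0.01,0],0.085],[[0,0,0],[0,0,0],0.085]]'; python3 -c "
from h import *
plan([.467,-.340,0],Rj(79))"
```

```text
time: 22.25
position: [0.4656, -0.3341, 0.0161]
ee_rot: [[0.983, -0.004, 0.184], [-0.184, 0.004, 0.983], [-0.005, -1.0, 0.003]]
ft_force: [0.4, 0.4, 0.4]
opening: 0.995
turn [-0.003, 0.007, -0.005] shift mm [2.5, 16.1, -5.6] t 22.2 F [0.4, 0.4, 0.4] open mm 85.0 j7 114.0
```

```bash
python3 -m inch '[[[0,0,0],[0.002,0.009,-0.005],0.085],[[0,0,0],[0,0.006,0],0.085],[[0,0,0],[0,0.003,0],0.085],[[0,0,0],[0,0,0],0.05],[[0,0,0],[0,0,0],0.05],[[0,0,0],[0,0,0],0.05],[[0,0,0],[0,0,0],0.05],[[0,0,0],[0,0,0],0.05],[[0,0,0],[0,0,0],0.05],[[0,0,0],[0,0,0],0.05]]'; python3 -c "
from h import *
plan([.467,-.340,0],Rj(79))"
```

```text
time: 23.25
position: [0.4698, -0.3408, 0.0018]
ee_rot: [[0.983, 0.002, 0.182], [-0.182, 0.001, 0.983], [0.001, -1.0, 0.001]]
ft_force: [-0.2, -0.2, -2.0]
opening: 0.693
turn [-0.001, 0.009, 0.001] shift mm [-2.9, 1.8, 0.2] t 23.2 F [-0.2, -0.2, -2.0] open mm 59.2 j7 115.0
```

```bash
python3 -m inch '[[[0,0,0],[0,-0.03,0],0.05],[[0,0,0],[0,-0.045,0],0.05],[[0,0,0],[0,-0.045,0],0.05],[[0,0,0],[0,-0.045,0],0.05],[[0,0,0],[0,-0.02,0],0.05],[[0.013,0.1427,0.0163],[0,0,0],0.05],[[0.013,0.1427,0.0163],[0,0,0],0.05],[[0.013,0.1427,0.0163],[0,0,0],0.05],[[0.013,0.1427,0.0163],[0,0,0],0.05],[[0.013,0.1427,0.0163],[0,0,0],0.05],[[0.013,0.1427,0.0163],[0,0,0],0.05],[[0.013,0.1427,0.0163],[0,0,0],0.05],[[0.013,0.1427,0.0163],[0,0,0],0.05],[[0.013,0.1427,0.0163],[0,0,0],0.05],[[0,0,0],[0,0,0],0.05]]'; python3 -c "
from h import *
Rm,t=deckT()
plan(dk(0,49,70),Rm@Rj(0))"
```

```text
time: 24.75
position: [0.4686, -0.3395, 0.1945]
ee_rot: [[0.049, -0.008, 0.999], [-0.982, 0.182, 0.05], [-0.182, -0.983, 0.001]]
ft_force: [-0.6, -0.1, -3.1]
opening: 0.689
turn [-0.011, -0.055, -0.008] shift mm [-549.6, 170.1, 157.0] t 24.8 F [-0.6, -0.1, -3.1] open mm 58.8 j7 55.0
```

```bash
python3 -m inch '[[[-0.011,-0.055,-0.008],[-0.02,0,0.006],0.05],[[0,0,0],[-0.042,0.006,0.012],0.05],[[0,0,0],[-0.042,0.006,0.012],0.05],[[0,0,0],[-0.042,0.006,0.012],0.05],[[0,0,0],[-0.042,0.006,0.012],0.05],[[0,0,0],[-0.042,0.006,0.012],0.05],[[0,0,0],[-0.042,0.006,0.012],0.05],[[0,0,0],[-0.042,0.006,0.012],0.05],[[0,0,0],[-0.042,0.006,0.012],0.05],[[0,0,0],[-0.042,0.006,0.012],0.05],[[0,0,0],[-0.042,0.006,0.012],0.05],[[0,0,0],[-0.042,0.006,0.012],0.05],[[0,0,0],[-0.042,0.006,0.012],0.05],[[0,0,0],[-0.03,0.006,0.012],0.05],[[0,0,0],[0,0,0],0.05],[[0,0,0],[0,0,0],0.05]]'; python3 -c "
from h import *
Rm,t=deckT()
plan(dk(0,49,60),Rm@Rj(0))"
```

```text
time: 26.35
position: [0.5513, 0.2625, 0.2124]
ee_rot: [[0.19, -0.018, 0.982], [-0.968, 0.164, 0.19], [-0.165, -0.986, 0.014]]
ft_force: [-0.5, -0.2, -2.0]
opening: 0.691
turn [0.001, 0.087, 0.009] shift mm [34.5, 95.3, 11.2] t 26.4 F [-0.5, -0.2, -2.0] open mm 59.0 j7 0.0
```

```bash
python3 -m inch '[[[0,0.087,0.009],[0.01,0.02,0.005],0.05],[[0,0,0],[0.012,0.03,0.005],0.05],[[0,0,0],[0.008,0.03,0],0.05],[[0,0,0],[0,0.012,0],0.05],[[0,0,0],[0,0,0],0.05],[[0,0,0],[0,0,0],0.05]]'; python3 -c "
from h import *
Rm,t=deckT()
plan(dk(0,50,3),Rm@Rj(0))"
```

```text
time: 26.95
position: [0.5649, 0.2469, 0.1165]
ee_rot: [[0.111, -0.015, 0.994], [-0.978, 0.173, 0.112], [-0.174, -0.985, 0.004]]
ft_force: [0.4, -0.0, -1.2]
opening: 0.689
turn [-0.003, 0.007, 0.0] shift mm [0.1, 60.8, -0.8] t 26.9 F [0.4, -0.0, -1.2] open mm 58.8 j7 3.0
```

```bash
python3 -m inch '[[[0,0.007,0],[0,0.018,0],0.05],[[0,0,0],[-0.001,0.018,0],0.05],[[0,0,0],[-0.001,0.014,0],0.05],[[0,0,0],[-0.001,0.008,0],0.05],[[0,0,0],[0,0,0],0.05],[[0,0,0],[0,0,0],0.05]]'; python3 -c "
from h import *
Rm,t=deckT()
plan(dk(0,50,1.8),Rm@Rj(0))"
```

```text
time: 27.55
position: [0.5674, 0.2621, 0.0655]
ee_rot: [[0.109, -0.006, 0.994], [-0.978, 0.177, 0.108], [-0.177, -0.984, 0.013]]
ft_force: [-0.2, -0.6, -2.1]
opening: 0.695
turn [-0.012, 0.004, -0.003] shift mm [5.8, 9.1, -4.9] t 27.6 F [-0.2, -0.6, -2.1] open mm 59.4 j7 5.0
```

```bash
python3 -m inch '[[[-0.006,0,0],[0.002,0.005,-0.002],0.05],[[0,0,0],[0.002,0.004,0],0.05],[[0,0,0],[0.001,0.003,0],0.05],[[0,0,0],[0,0,0],0.05]]'; python3 -c "
from h import *
Rm,t=deckT()
plan(dk(0,50,1.8),Rm@Rj(0))"
```

```text
time: 27.95
position: [0.5668, 0.2591, 0.0551]
ee_rot: [[0.109, -0.011, 0.994], [-0.978, 0.179, 0.109], [-0.179, -0.984, 0.009]]
ft_force: [-1.0, 0.3, -1.5]
opening: 0.69
turn [-0.008, 0.005, -0.005] shift mm [1.2, -0.5, -4.0] t 27.9 F [-1.0, 0.3, -1.5] open mm 59.0 j7 5.0
```

```bash
python3 -m inch '[[[0,0,0],[0,0.001,0],0.07],[[0,0,0],[0,0,0],0.085],[[0,0,0],[0,0,0],0.085],[[0,0,0],[0,0,0],0.085],[[0,0,0],[0,-0.03,0],0.085],[[0,0,0],[0,-0.04,0],0.085],[[0,0,0],[0,-0.04,0],0.085],[[0,0,0],[0,-0.03,0],0.085],[[0,0,0],[0,0,0],0.085],[[0,0,0],[0,0,0],0.085]]'
python3 - <<'E'
from h import *
save("wrist","w5.png"); im=np.array(vision.camera("top"))
for b in blobs(im,(0,0,165),(179,40,255),120):
    if 200<b[1]<400: print("bar",b[0].round(),b[1],[np.round(q,3).tolist() for q in rect("top",b[2],.025)[:4]])
for b in blobs(im,(10,180,150),(18,255,255),150): print("orange",b[0].round(),b[1],[np.round(q,3).tolist() for q in rect("top",b[2],.03)[:4]])
plan([.384,-.337,.18],Rj(-84.5))
E
```

```text
time: 28.95
position: [0.5682, 0.2327, 0.1958]
ee_rot: [[0.108, -0.011, 0.994], [-0.978, 0.178, 0.108], [-0.178, -0.984, 0.008]]
ft_force: [0.3, -0.7, -0.1]
opening: 0.992
bar [ 99. 155.] 255 [[0.807, 0.291], 33.93, 114.97, 44.069]
bar [101.  69.] 283 [[0.804, 0.539], 4.848, 99.983, 49.699]
bar [103. 224.] 213 [[0.794, 0.098], 0.058, 83.265, 20.23]
bar [244. 387.] 310 [[0.384, -0.339], -84.606, 61.738, 35.78]
orange [104. 269.] 651 [[0.784, -0.032], 88.791, 228.637, 24.342]
turn [-0.145, -1.553, -0.135] shift mm [-237.8, 15.1, -549.4] t 29.1 F [0.0, 0.2, -1.0] open mm 84.8 j7 1.0
```

View pics/w5.png

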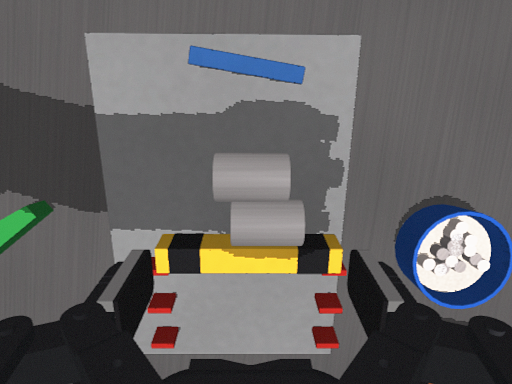

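Run:
```python
from h import *
Rm,t=deckT();K,P=cal("wrist")
def dray(c,r,z):
    d=Rm.T@P[:3,:3]@np.linalg.solve(K,[c,r,1.]);o=Rm.T@(P[:3,3]-t);return (o+d*(z/1e3-o[2])/d[2])*1e3
for c,r,z in((231,222,38),(304,222,38),(213,177,38),(290,177,38),(155,240,30),(343,240,30),(189,47,40),(304,68,40)):print(dray(c,r,z).round(1))
plan(dk(14,10,60),Rm@Rj(0))
```

```text
[-11.8  17.   38. ]
[46.1 17.1 38. ]
[-25.   54.2  38. ]
[33.5 54.3 38. ]
[-75.6  -2.9  30. ]
[81.  -2.8 30. ]
[-38.2 145.6  40. ]
[ 39.7 132.6  40. ]
turn [-0.007, 0.004, -0.004] shift mm [39.5, 83.7, 11.6] t 29.1 F [0.0, 0.2, -1.0] open mm 84.8 j7 1.0
```

Bar 1 was shifted about 14 mm along its axis, to deck x 17. I'll grip it where it lies and slide it back into line.

```bash
python3 -m inch '[[[-0.007,0.004,-0.004],[0.015,0.01,0.006],0.085],[[0,0,0],[0.015,0.02,0.006],0.085],[[0,0,0],[0.008,0.02,0.002],0.085],[[0,0,0],[0,0.02,0],0.085],[[0,0,0],[0,0.01,0],0.085],[[0,0,0],[0,0,0],0.085],[[0,0,0],[0,0,0],0.085]]'; python3 -c "
from h import *
Rm,t=deckT()
plan(dk(16,10,5),Rm@Rj(0))"
```

```text
time: 29.75
position: [0.5837, 0.2055, 0.0974]
ee_rot: [[0.101, -0.029, 0.994], [-0.98, 0.167, 0.104], [-0.169, -0.986, -0.011]]
ft_force: [0.2, 0.0, -0.0]
opening: 0.994
turn [0.011, -0.003, 0.004] shift mm [-5.8, 47.5, 0.9] t 29.8 F [0.2, 0.0, -0.0] open mm 84.9 j7 8.0
```

```bash
python3 -m inch '[[[0.011,0,0.004],[-0.005,0.016,0],0.085],[[0,0,0],[-0.002,0.014,0],0.085],[[0,0,0],[-0.001,0.012,0],0.085],[[0,0,0],[0,0.007,0],0.085],[[0,0,0],[0,0,0],0.085],[[0,0,0],[0,0,0],0.085]]'; python3 -c "
from h import *
Rm,t=deckT()
plan(dk(16,10,5),Rm@Rj(0))"
```

```text
time: 30.35
position: [0.5837, 0.2222, 0.0506]
ee_rot: [[0.101, -0.015, 0.995], [-0.98, 0.173, 0.103], [-0.174, -0.985, 0.003]]
ft_force: [-0.5, 0.6, 0.8]
opening: 0.995
turn [-0.003, -0.003, 0.0] shift mm [2.5, -1.5, -0.8] t 30.4 F [-0.5, 0.6, 0.8] open mm 85.0 j7 9.0
```

Close softly (about 25 N), then slide toward -x (tool z negative).

```bash
python3 -m inch '[[[0,0,0],[0.001,0,0],0.055],[[0,0,0],[0,0,0],0.055],[[0,0,0],[0,0,0],0.055],[[0,0,0],[0,0,0],0.055],[[0,0,0],[0,0,0],0.055],[[0,0,0],[0,0,0],0.055],[[0,0,0],[0,-0.001,-0.005],0.055],[[0,0,0],[0,0,-0.005],0.055],[[0,0,0],[0,0,-0.004],0.055],[[0,0,0],[0,0,-0.003],0.055],[[0,0,0],[0,0,0],0.055],[[0,0,0],[0,0,0],0.055]]' 25; python3 -c "
from h import *
Rm,t=deckT()
plan(dk(2,10,5),Rm@Rj(0))"
```

```text
time: 31.55
position: [0.5657, 0.2187, 0.0528]
ee_rot: [[0.101, -0.014, 0.995], [-0.98, 0.173, 0.102], [-0.174, -0.985, 0.004]]
ft_force: [0.1, 1.0, -0.5]
opening: 0.695
turn [-0.005, -0.003, -0.0] shift mm [1.3, 1.0, 3.4] t 31.6 F [0.1, 1.0, -0.5] open mm 59.3 j7 9.0
```

```bash
python3 -m inch '[[[0,0,0],[0,0.001,0.004],0.055],[[0,0,0],[0,0,0],0.055],[[0,0,0],[0,0,0],0.07],[[0,0,0],[0,0,0],0.085],[[0,0,0],[0,0,0],0.085],[[0,0,0],[0,0,0],0.085],[[0,0,0],[0,-0.03,0],0.085],[[0,0,0],[0,-0.04,0],0.085],[[0,0,0],[0,-0.04,0],0.085],[[0,0,0],[-0.02,-0.03,0],0.085],[[0,0,0],[-0.02,0,0],0.085],[[0,0,0],[0,0,0],0.085],[[0,0,0],[0,0,0],0.085]]'
python3 - <<'E'
from h import *
save("wrist","w6.png")
plan([.384,-.337,.18],Rj(-84.5))
E
```

```text
time: 32.85
position: [0.5682, 0.2335, 0.2026]
ee_rot: [[0.1, -0.013, 0.995], [-0.98, 0.173, 0.1], [-0.174, -0.985, 0.004]]
ft_force: [0.4, -0.7, 0.6]
opening: 0.997
turn [-0.14, -1.561, -0.135] shift mm [-237.8, 22.3, -550.4] t 32.9 F [-0.3, -0.1, -0.2] open mm 84.9 j7 0.0
```

View pics/w6.png

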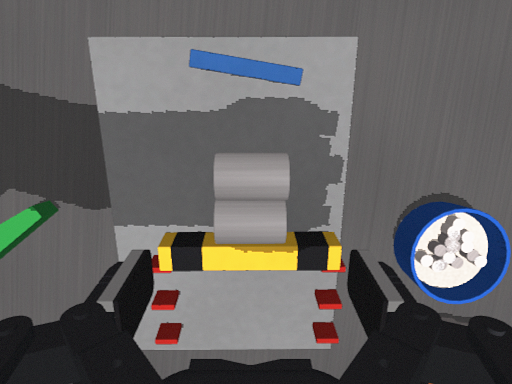

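Bars 1 and 2 are now in line at cols 214–290 and resting on the chock. Next is bar C.

```bash
python3 -m inch '[[[-0.0127,-0.142,-0.0123],[0,0,0],0.085],[[-0.0127,-0.142,-0.0123],[0,0,0],0.085],[[-0.0127,-0.142,-0.0123],[0,0,0],0.085],[[-0.0127,-0.142,-0.0123],[0,0,0],0.085],[[-0.0127,-0.142,-0.0123],[0,0,0],0.085],[[-0.0127,-0.142,-0.0123],[0,0,0],0.085],[[-0.0127,-0.142,-0.0123],[0,0,0],0.085],[[-0.0127,-0.142,-0.0123],[0,0,0],0.085],[[-0.0127,-0.142,-0.0123],[0,0,0],0.085],[[-0.0127,-0.142,-0.0123],[0,0,0],0.085],[[-0.0127,-0.142,-0.0123],[0,0,0],0.085],[[0,0,0],[-0.012,0,-0.03],0.085],[[0,0,0],[-0.018,0,-0.042],0.085],[[0,0,0],[-0.018,0,-0.042],0.085],[[0,0,0],[-0.018,0,-0.042],0.085],[[0,0,0],[-0.018,0,-0.042],0.085],[[0,0,0],[-0.018,0,-0.042],0.085],[[0,0,0],[-0.018,0,-0.042],0.085],[[0,0,0],[-0.018,0,-0.042],0.085],[[0,0,0],[-0.018,0,-0.042],0.085]]'; python3 -c "
from h import *
plan([.384,-.337,.18],Rj(-84.5))"
```

```text
time: 34.9
position: [0.4613, -0.1752, 0.1931]
ee_rot: [[0.987, -0.018, -0.159], [0.159, -0.013, 0.987], [-0.019, -1.0, -0.01]]
ft_force: [1.2, 0.2, 0.2]
opening: 0.997
turn [0.01, 0.064, -0.019] shift mm [-92.4, 13.1, -153.7] t 34.9 F [1.2, 0.2, 0.2] open mm 85.1 j7 113.0
```

```bash
python3 -m inch '[[[0.01,0.064,-0.019],[0,0,-0.01],0.085],[[0,0,0],[-0.02,0,-0.035],0.085],[[0,0,0],[-0.022,0,-0.035],0.085],[[0,0,0],[-0.022,0,-0.035],0.085],[[0,0,0],[-0.022,0,-0.03],0.085],[[0,0,0],[0,0,0],0.085],[[0,0,0],[0,0,0],0.085],[[0,0,0],[0,0,0],0.085]]'; python3 bars.py 3; python3 -c "
from h import *
plan([.384,-.337,0],Rj(-84.5))"
```

```text
time: 35.7
position: [0.3796, -0.3393, 0.1893]
ee_rot: [[0.997, -0.004, -0.075], [0.075, 0.003, 0.997], [-0.004, -1.0, 0.003]]
ft_force: [-0.2, 0.4, 0.4]
opening: 0.995
[168. 254.] 2516 [[0.382, -0.336], -83.76, 61.034, 36.947]
[ 0.30048369 -0.34644387  0.33196993]
turn [-0.003, -0.021, -0.004] shift mm [4.3, 189.3, 1.6] t 35.8 F [-0.1, -0.4, -0.3] open mm 85.3 j7 133.0
```

```bash
python3 -m inch '[[[0,-0.021,0],[0.004,0.03,0.003],0.085],[[0,0,0],[0,0.04,0],0.085],[[0,0,0],[0,0.04,0],0.085],[[0,0,0],[0,0.035,0],0.085],[[0,0,0],[0,0.015,0],0.085],[[0,0,0],[0,0,0],0.085],[[0,0,0],[0,0,0],0.085]]'; python3 -c "
from h import *
plan([.383,-.336,0],Rj(-84))"
```

```text
time: 36.45
position: [0.3895, -0.3291, 0.0246]
ee_rot: [[0.994, 0.0, -0.107], [0.107, 0.003, 0.994], [0.001, -1.0, 0.003]]
ft_force: [-0.1, -1.1, 0.6]
opening: 0.997
turn [-0.003, 0.003, 0.001] shift mm [-7.2, 24.6, -6.2] t 36.5 F [-0.1, -1.1, 0.6] open mm 85.1 j7 134.0
```

```bash
python3 -m inch '[[[0,0,0],[-0.007,0.01,-0.006],0.085],[[0,0,0],[-0.002,0.009,0],0.085],[[0,0,0],[-0.001,0.006,0],0.085],[[0,0,0],[0,0.003,0],0.085],[[0,0,0],[0,0,0],0.05],[[0,0,0],[0,0,0],0.05],[[0,0,0],[0,0,0],0.05],[[0,0,0],[0,0,0],0.05],[[0,0,0],[0,0,0],0.05],[[0,0,0],[0,0,0],0.05],[[0,0,0],[0,0,0],0.05]]' 80; python3 -c "
from h import *
plan([.383,-.336,0],Rj(-84))"
```

```text
time: 37.55
position: [0.3816, -0.3374, -0.0021]
ee_rot: [[0.994, 0.005, -0.108], [0.108, 0.0, 0.994], [0.005, -1.0, -0.0]]
ft_force: [0.4, 0.9, -2.5]
opening: 0.696
turn [0.0, 0.003, 0.005] shift mm [1.6, -2.1, 1.2] t 37.5 F [0.4, 0.9, -2.5] open mm 59.4 j7 136.0
```

```bash
python3 -m inch '[[[0,0,0],[0,-0.03,0],0.05],[[0,0,0],[0,-0.045,0],0.05],[[0,0,0],[0,-0.045,0],0.05],[[0,0,0],[0,-0.045,0],0.05],[[0,0,0],[0,-0.03,0],0.05],[[0.0127,0.142,0.0123],[0,0,0],0.05],[[0.0127,0.142,0.0123],[0,0,0],0.05],[[0.0127,0.142,0.0123],[0,0,0],0.05],[[0.0127,0.142,0.0123],[0,0,0],0.05],[[0.0127,0.142,0.0123],[0,0,0],0.05],[[0.0127,0.142,0.0123],[0,0,0],0.05],[[0.0127,0.142,0.0123],[0,0,0],0.05],[[0.0127,0.142,0.0123],[0,0,0],0.05],[[0.0127,0.142,0.0123],[0,0,0],0.05],[[0.0127,0.142,0.0123],[0,0,0],0.05],[[0.0127,0.142,0.0123],[0,0,0],0.05],[[0,0,0],[0,0,0],0.05]]'; python3 -c "
from h import *
Rm,t=deckT()
plan(dk(2,91,80),Rm@Rj(0))"
```

```text
time: 39.25
position: [0.3796, -0.3357, 0.2014]
ee_rot: [[0.05, -0.007, 0.999], [-0.982, 0.181, 0.05], [-0.181, -0.983, 0.002]]
ft_force: [-0.6, 0.3, -2.3]
opening: 0.691
turn [-0.012, -0.054, -0.008] shift mm [-577.4, 164.6, 247.1] t 39.2 F [-0.6, 0.3, -2.3] open mm 59.0 j7 61.0
```

```bash
python3 -m inch '[[[-0.012,-0.054,-0.008],[-0.015,0,0.008],0.05],[[0,0,0],[-0.039,0.005,0.0165],0.05],[[0,0,0],[-0.039,0.005,0.0165],0.05],[[0,0,0],[-0.039,0.005,0.0165],0.05],[[0,0,0],[-0.039,0.005,0.0165],0.05],[[0,0,0],[-0.039,0.005,0.0165],0.05],[[0,0,0],[-0.039,0.005,0.0165],0.05],[[0,0,0],[-0.039,0.005,0.0165],0.05],[[0,0,0],[-0.039,0.005,0.0165],0.05],[[0,0,0],[-0.039,0.005,0.0165],0.05],[[0,0,0],[-0.039,0.005,0.0165],0.05],[[0,0,0],[-0.039,0.005,0.0165],0.05],[[0,0,0],[-0.039,0.005,0.0165],0.05],[[0,0,0],[-0.035,0.005,0.0165],0.05],[[0,0,0],[-0.03,0,0.0165],0.05],[[0,0,0],[0,0,0],0.05],[[0,0,0],[0,0,0],0.05]]'; python3 -c "
from h import *
Rm,t=deckT()
plan(dk(2,91,65),Rm@Rj(0))"
```

```text
time: 40.95
position: [0.5409, 0.2699, 0.2319]
ee_rot: [[0.193, -0.018, 0.981], [-0.967, 0.164, 0.193], [-0.164, -0.986, 0.015]]
ft_force: [0.1, -0.6, -1.8]
opening: 0.698
turn [0.001, 0.09, 0.009] shift mm [4.2, 108.0, 22.6] t 41.0 F [0.1, -0.6, -1.8] open mm 59.6 j7 -2.0
```

```bash
python3 -m inch '[[[0,0.09,0.009],[0,0.02,0.01],0.05],[[0,0,0],[0.003,0.03,0.01],0.05],[[0,0,0],[0,0.03,0.002],0.05],[[0,0,0],[0,0.025,0],0.05],[[0,0,0],[0,0,0],0.05],[[0,0,0],[0,0,0],0.05]]'; python3 -c "
from h import *
Rm,t=deckT()
plan(dk(3,91,2),Rm@Rj(0))"
```

```text
time: 41.55
position: [0.5622, 0.285, 0.1266]
ee_rot: [[0.113, -0.016, 0.993], [-0.978, 0.173, 0.114], [-0.173, -0.985, 0.004]]
ft_force: [-0.4, -0.3, -1.1]
opening: 0.694
turn [-0.002, 0.009, 0.0] shift mm [-1.5, 65.1, 0.9] t 41.5 F [-0.4, -0.3, -1.1] open mm 59.3 j7 -2.0
```

```bash
python3 -m inch '[[[0,0.009,0],[0,0.018,0],0.05],[[0,0,0],[0,0.018,0],0.05],[[0,0,0],[0,0.014,0],0.05],[[0,0,0],[0,0.009,0],0.05],[[0,0,0],[0,0,0],0.05],[[0,0,0],[0,0,0],0.05]]'; python3 -c "
from h import *
Rm,t=deckT()
plan(dk(3,91,-1),Rm@Rj(0))"
```

```text
time: 42.15
position: [0.5653, 0.2954, 0.0749]
ee_rot: [[0.108, -0.007, 0.994], [-0.978, 0.178, 0.107], [-0.177, -0.984, 0.013]]
ft_force: [1.0, -0.2, -2.3]
opening: 0.69
turn [-0.012, 0.004, -0.004] shift mm [-0.7, 15.4, -3.3] t 42.1 F [1.0, -0.2, -2.3] open mm 58.9 j7 -0.0
```

```bash
python3 -m inch '[[[-0.006,0,0],[-0.003,0.006,-0.002],0.05],[[0,0,0],[-0.001,0.006,0],0.05],[[0,0,0],[0,0.004,0],0.05],[[0,0,0],[0,0.003,0],0.05],[[0,0,0],[0,0,0],0.05]]'; python3 -c "
from h import *
Rm,t=deckT()
plan(dk(3,91,-1),Rm@Rj(0))"
```

```text
time: 42.65
position: [0.5634, 0.3024, 0.0593]
ee_rot: [[0.108, -0.012, 0.994], [-0.978, 0.178, 0.108], [-0.178, -0.984, 0.008]]
ft_force: [-0.6, -0.2, -2.6]
opening: 0.693
turn [-0.007, 0.004, -0.005] shift mm [3.6, -1.2, -2.1] t 42.6 F [-0.6, -0.2, -2.6] open mm 59.2 j7 -0.0
```

```bash
python3 -m inch '[[[0,0,0],[0.003,0,0],0.05],[[0,0,0],[0.001,0,0],0.05],[[0,0,0],[0,0,0],0.07],[[0,0,0],[0,0,0],0.085],[[0,0,0],[0,0,0],0.085],[[0,0,0],[0,0,0],0.085],[[0,0,0],[0,-0.03,0],0.085],[[0,0,0],[0,-0.04,0],0.085],[[0,0,0],[0,-0.04,0],0.085],[[0,0,0],[0.02,-0.03,0],0.085],[[0,0,0],[0.02,0,0],0.085],[[0,0,0],[0,0,0],0.085],[[0,0,0],[0,0,0],0.085]]'
python3 - <<'E'
from h import *
save("wrist","w7.png")
plan([.43,-.04,.19],Rj(75.8))
E
```

```text
time: 43.95
position: [0.5697, 0.2335, 0.1937]
ee_rot: [[0.109, -0.012, 0.994], [-0.978, 0.18, 0.109], [-0.18, -0.984, 0.008]]
ft_force: [-0.1, 1.4, 0.3]
opening: 0.992
turn [-0.116, -1.209, -0.153] shift mm [-68.3, 3.4, -299.3] t 44.0 F [0.5, 0.5, -0.8] open mm 85.2 j7 1.0
```

View pics/w7.png

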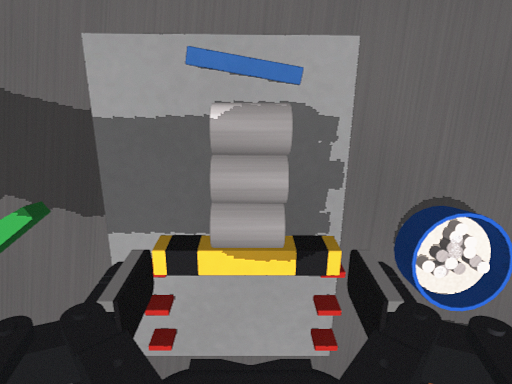

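Viewed w7.png: all three bars are in one row at (250,128), (250,178) and (248,225), resting on the chock. Next is the wedge.

```bash
python3 -m inch '[[[-0.013,-0.1343,-0.017],[0,0,0],0.085],[[-0.013,-0.1343,-0.017],[0,0,0],0.085],[[-0.013,-0.1343,-0.017],[0,0,0],0.085],[[-0.013,-0.1343,-0.017],[0,0,0],0.085],[[-0.013,-0.1343,-0.017],[0,0,0],0.085],[[-0.013,-0.1343,-0.017],[0,0,0],0.085],[[-0.013,-0.1343,-0.017],[0,0,0],0.085],[[-0.013,-0.1343,-0.017],[0,0,0],0.085],[[-0.013,-0.1343,-0.017],[0,0,0],0.085],[[0,0,0],[-0.008,0,-0.036],0.085],[[0,0,0],[-0.008,0,-0.036],0.085],[[0,0,0],[-0.008,0,-0.036],0.085],[[0,0,0],[-0.008,0,-0.036],0.085],[[0,0,0],[-0.008,0,-0.036],0.085],[[0,0,0],[-0.008,0,-0.036],0.085],[[0,0,0],[-0.008,0,-0.036],0.085],[[0,0,0],[-0.008,0,-0.03],0.085],[[0,0,0],[0,0,0],0.085],[[0,0,0],[0,0,0],0.085],[[0,0,0],[0,0,0],0.085]]'
cat > wed.py <<'E'
from h import *
import sys
C=cal("wrist"); im=np.array(vision.camera("wrist"));C=cal("wrist")
cv2.imwrite("pics/"+sys.argv[1],im[:,:,::-1])
for b in blobs(im,(8,120,60),(20,255,255),300):
    q=rect("wrist",b[2],.028); w=q[4]/1e3; u=np.array([np.cos(np.radians(q[1])),np.sin(np.radians(q[1]))]); s=w@u; n=w@np.array([-u[1],u[0]])
    wid=lambda a,c:np.ptp(n[(s>s.min()+a)&(s<s.min()+c)])*1e3
    print(b[0].round(),b[1],[np.round(x,3).tolist() for x in q[:4]],"widths",[round(wid(a/1e3,a/1e3+.01),1) for a in(5,25,60,100,115)],"ends",(q[0]+u*(s.min()-q[0]@u)).round(3),(q[0]+u*(s.max()-q[0]@u)).round(3))
E
python3 wed.py w8.png;python3 -c "
from h import *
plan([.43,-.04,.0],Rj(75.8))"
```

```text
time: 46.0
position: [0.4445, -0.0247, 0.1851]
ee_rot: [[0.985, -0.012, 0.175], [-0.175, -0.007, 0.985], [-0.011, -1.0, -0.009]]
ft_force: [-0.0, -0.3, -0.6]
opening: 0.996
[195. 231.] 3398 [[0.477, -0.05], -14.54, 136.076, 29.017] widths [np.float64(26.6), np.float64(26.3), np.float64(27.1), np.float64(19.7), np.float64(17.6)] ends [ 0.411 -0.032] [ 0.543 -0.067]
turn [0.009, 0.073, -0.01] shift mm [-10.4, 185.1, -18.7] t 46.0 F [0.1, 0.4, 0.3] open mm 85.0 j7 76.0
```

View pics/w8.png

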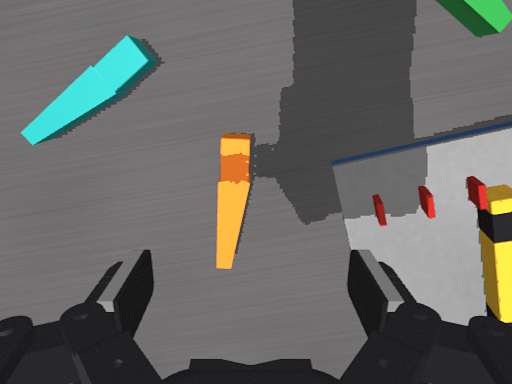

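Viewed w8.png: the orange wedge has its thick tail at (236,150), its thin end at (225,268) and its straight face on the left (world -y). The turquoise and green ones are the look-alikes.

Run:
```python
from h import *
im=cv2.imread('pics/w8.png');hs=cv2.cvtColor(im,cv2.COLOR_BGR2HSV);m=cv2.inRange(hs,np.array((8,120,60)),np.array((20,255,255)))
rows=range(190,262,4);L=[(r,np.flatnonzero(m[r,200:262])[0]+200-.5) for r in rows]; Rr=[(r,np.flatnonzero(m[r,200:262])[-1]+200.5) for r in rows]
l=np.array([ray("wrist",q,.03) for q in L]);rr=np.array([ray("wrist",q,.03) for q in Rr])
pl=np.polyfit(l[:,0],l[:,1],1);pr=np.polyfit(rr[:,0],rr[:,1],1);print(np.degrees(np.arctan(pl[0])),np.degrees(np.arctan(pr[0])))
a=np.arctan(pl[0]);u=np.array([np.cos(a),np.sin(a)]);n=np.array([-u[1],u[0]])
tip=ray("wrist",(267.5,225),.028)[:2];s=tip@u-.110
e=np.array([0,pl[1]]);g=u*s+n*((e@n)+.011+.002);print("tip",tip,"grip",g)
plan([*g,.006],Rj(np.degrees(a)+90))
```

```text
-12.772224691148349 -22.394122446382358
tip [ 0.54147977 -0.06923623] grip [ 0.43506128 -0.04112521]
turn [0.009, 0.048, -0.011] shift mm [-5.7, 179.1, -18.4] t 46.0 F [0.1, 0.4, 0.3] open mm 85.0 j7 76.0
```

```bash
python3 -m inch '[[[0.009,0.048,-0.011],[-0.004,0.03,-0.009],0.085],[[0,0,0],[-0.002,0.04,-0.009],0.085],[[0,0,0],[-0.001,0.04,0],0.085],[[0,0,0],[-0.001,0.03,0],0.085],[[0,0,0],[0,0.01,0],0.085],[[0,0,0],[0,0,0],0.085],[[0,0,0],[0,0,0],0.085]]'; python3 -c "
from h import *
plan([.435,-.041,.006],Rj(77.2))"
```

```text
time: 46.75
position: [0.4376, -0.0346, 0.0312]
ee_rot: [[0.977, 0.006, 0.214], [-0.214, 0.002, 0.977], [0.005, -1.0, 0.003]]
ft_force: [0.1, 0.0, 0.9]
opening: 0.996
turn [-0.003, 0.008, 0.005] shift mm [-1.1, 25.2, -6.8] t 46.8 F [0.1, 0.0, 0.9] open mm 85.1 j7 78.0
```

```bash
python3 -m inch '[[[-0.003,0.008,0.005],[-0.001,0.011,-0.006],0.085],[[0,0,0],[-0.001,0.009,-0.001],0.085],[[0,0,0],[0,0.005,0],0.085],[[0,0,0],[0,0.002,0],0.085],[[0,0,0],[0,0,0],0.02],[[0,0,0],[0,0,0],0.02],[[0,0,0],[0,0,0],0.02],[[0,0,0],[0,0,0],0.02],[[0,0,0],[0,0,0],0.02],[[0,0,0],[0,0,0],0.02],[[0,0,0],[0,0,0],0.02],[[0,0,0],[0,0,0],0.02]]' 80; python3 -c "
from h import *
plan([.435,-.041,.006],Rj(77.2))"
```

```text
time: 47.95
position: [0.4369, -0.0411, 0.006]
ee_rot: [[0.975, 0.007, 0.222], [-0.222, 0.0, 0.975], [0.006, -1.0, 0.002]]
ft_force: [-0.7, 1.1, -0.3]
opening: 0.289
turn [-0.002, -0.0, 0.006] shift mm [-1.8, -0.0, -0.3] t 48.0 F [-0.7, 1.1, -0.3] open mm 24.7 j7 78.0
```

```bash
python3 -m inch '[[[0,0,0],[0,-0.03,0],0.02],[[0,0,0],[0,-0.045,0],0.02],[[0,0,0],[0,-0.045,0],0.02],[[0,0,0],[0,-0.045,0],0.02],[[0,0,0],[0,-0.025,0],0.02],[[0,0,0],[0,0,0],0.02],[[0,0,0],[0,0,0],0.02]]'; python3 -c "
from h import *
Rm,t=deckT()
plan(dk(-125,126,70),Rm@Rj(90))"
```

```text
time: 48.65
position: [0.4344, -0.0411, 0.2025]
ee_rot: [[0.975, 0.004, 0.222], [-0.222, 0.001, 0.975], [0.004, -1.0, 0.002]]
ft_force: [0.3, 0.2, -2.0]
opening: 0.291
turn [0.172, -0.328, 0.033] shift mm [34.5, 125.8, 329.5] t 48.6 F [0.3, 0.2, -2.0] open mm 24.9 j7 77.0
```

```bash
python3 -m inch '[[[0.057,-0.109,0.011],[0,0,0],0.02],[[0.057,-0.109,0.011],[0,0,0],0.02],[[0.057,-0.109,0.011],[0,0,0],0.02],[[0,0,0],[0.002,0,0.03],0.02],[[0,0,0],[0.003,0.005,0.037],0.02],[[0,0,0],[0.003,0.005,0.037],0.02],[[0,0,0],[0.003,0.005,0.037],0.02],[[0,0,0],[0.003,0.005,0.037],0.02],[[0,0,0],[0.003,0.005,0.037],0.02],[[0,0,0],[0.003,0.005,0.037],0.02],[[0,0,0],[0.003,0.005,0.037],0.02],[[0,0,0],[0,0,0.02],0.02],[[0,0,0],[0,0,0],0.02],[[0,0,0],[0,0,0],0.02]]'; python3 -c "
from h import *
Rm,t=deckT()
plan(dk(-115,126,55),Rm@Rj(90))"
```

```text
time: 50.05
position: [0.4129, 0.2779, 0.2041]
ee_rot: [[0.993, -0.046, -0.108], [0.114, 0.173, 0.978], [-0.026, -0.984, 0.177]]
ft_force: [-0.3, -0.5, -0.4]
opening: 0.291
turn [-0.003, 0.004, -0.028] shift mm [32.1, 86.9, 14.6] t 50.0 F [-0.3, -0.5, -0.4] open mm 24.8 j7 67.0
```

```bash
python3 -m inch '[[[-0.003,0.004,-0.028],[0.01,0.02,0.007],0.02],[[0,0,0],[0.012,0.025,0.005],0.02],[[0,0,0],[0.008,0.025,0.002],0.02],[[0,0,0],[0.002,0.015,0],0.02],[[0,0,0],[0,0,0],0.02],[[0,0,0],[0,0,0],0.02],[[0,0,0],[0,0,0],0.02]]'
python3 - <<'E'
from h import *
Rm,t=deckT()
plan(dk(-105,126,55),Rm@Rj(90))
C=cal("wrist");im=np.array(vision.camera("wrist"))[:,:,::-1].copy();C=cal("wrist")
s=sensors.get_state();pt=(Rm.T@(np.array(s["position"])-t))*1e3;print(pt)
ox,oy,oz=pt[0]+63,pt[1]-2,pt[2]-6
for q,c in(([(45,-11,30),(-45,-11,30),(-45,18,30),(45,3,30)],(0,255,0)),):
    cv2.polylines(im,[np.array([proj("wrist",dk(ox+a,oy+b,oz+z),C) for a,b,z in q]).astype(np.int32)],True,c,1)
for q,c in(([(-40,136.7,40),(40,123.3,40),(40,123.3,0),(-40,136.7,0)],(255,255,0)),([(-27,110,20),(33,110,20)],(0,0,255))):
    cv2.polylines(im,[np.array([proj("wrist",dk(*k),C) for k in q]).astype(np.int32)],True,c,1)
cv2.imwrite("pics/w9.png",im)
E
```

```text
time: 50.75
position: [0.4427, 0.3023, 0.1159]
ee_rot: [[0.995, -0.02, -0.095], [0.097, 0.168, 0.981], [-0.004, -0.986, 0.169]]
ft_force: [-0.4, -0.1, -0.0]
opening: 0.289
turn [0.004, -0.01, -0.002] shift mm [9.9, -3.6, 9.0] t 50.8 F [-0.4, -0.1, -0.0] open mm 24.7 j7 65.0
[-114.78002582  117.04225386   51.55492262]
```

View pics/w9.png

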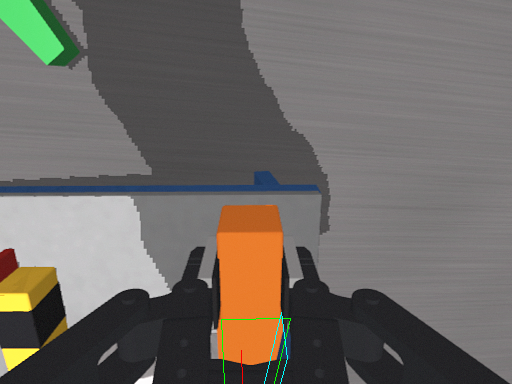

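```bash
python3 -m inch '[[[0.004,-0.01,-0.002],[0,0,0.008],0.02],[[0,0,0],[0,0,0.003],0.02],[[0,0,0],[0,0.008,0],0.02],[[0,0,0],[0,0.008,0],0.02],[[0,0,0],[0,0,0],0.02],[[0,0,0],[0,0,0],0.02]]'; python3 -c "
from h import *
Rm,t=deckT()
plan(dk(-115,126.5,8),Rm@Rj(90))"
```

```text
time: 51.4
position: [0.4418, 0.3175, 0.1029]
ee_rot: [[0.994, -0.015, -0.106], [0.107, 0.174, 0.979], [0.003, -0.985, 0.175]]
ft_force: [0.1, 0.2, -0.9]
opening: 0.287
turn [-0.001, 0.002, 0.003] shift mm [-0.8, 27.9, -3.2] t 51.4 F [0.1, 0.2, -0.9] open mm 24.5 j7 65.0
```

```bash
python3 -m inch '[[[0,0,0],[0,0.01,-0.003],0.02],[[0,0,0],[0,0.01,-0.001],0.02],[[0,0,0],[0,0.005,0],0.02],[[0,0,0],[0,0,0],0.02],[[0,0,0],[0,0,0],0.02]]'; python3 -c "
from h import *
Rm,t=deckT()
plan(dk(-115,126.5,6),Rm@Rj(90))"
```

```text
time: 51.9
position: [0.4416, 0.3175, 0.0746]
ee_rot: [[0.994, -0.016, -0.106], [0.107, 0.174, 0.979], [0.002, -0.985, 0.174]]
ft_force: [-0.2, 0.8, -1.0]
opening: 0.285
turn [-0.001, 0.001, 0.002] shift mm [-0.6, 2.0, 1.7] t 51.9 F [-0.2, 0.8, -1.0] open mm 24.4 j7 65.0
```

```bash
python3 -m inch '[[[0,0,0],[0.002,0.004,0],0.02],[[0,0,0],[0.005,0.002,0],0.02],[[0,0,0],[0.006,0,0],0.02],[[0,0,0],[0.006,0,0],0.02],[[0,0,0],[0.005,0,0],0.02],[[0,0,0],[0,0,0],0.02],[[0,0,0],[0,0,0],0.02]]'; python3 -c "
from h import *
Rm,t=deckT()
plan(dk(-83,124,6),Rm@Rj(90))"
```

```text
time: 52.6
position: [0.4634, 0.3222, 0.0716]
ee_rot: [[0.994, -0.02, -0.108], [0.11, 0.174, 0.979], [-0.001, -0.985, 0.175]]
ft_force: [-0.8, 0.7, -0.4]
opening: 0.29
turn [-0.002, 0.004, -0.002] shift mm [9.2, -1.3, -2.6] t 52.6 F [-0.8, 0.7, -0.4] open mm 24.8 j7 66.0
```

```bash
python3 -m inch '[[[0,0.004,0],[0.003,0,-0.003],0.02],[[0,0,0],[0.003,0.001,0],0.02],[[0,0,0],[0.004,0,0],0.02],[[0,0,0],[0,0,0],0.02],[[0,0,0],[0,0,0],0.02]]'; python3 -c "
from h import *
Rm,t=deckT()
plan(dk(-83,124,6),Rm@Rj(90))"
```

```text
time: 53.1
position: [0.4716, 0.3216, 0.0711]
ee_rot: [[0.994, -0.024, -0.107], [0.109, 0.175, 0.978], [-0.005, -0.984, 0.177]]
ft_force: [-3.1, -0.2, 4.2]
opening: 0.287
turn [-0.003, 0.003, -0.005] shift mm [1.2, -1.5, -1.0] t 53.1 F [-3.1, -0.2, 4.2] open mm 24.6 j7 67.0
```

```bash
python3 -m inch '[[[0,0,0],[0.003,-0.002,-0.001],0.02],[[0,0,0],[0.003,0,0],0.02],[[0,0,0],[0.003,0,0],0.02],[[0,0,0],[0,0,0],0.02]]'; python3 -c "
from h import *
Rm,t=deckT()
plan(dk(-73,124,6),Rm@Rj(90))"
```

```text
time: 53.5
position: [0.4771, 0.3228, 0.0723]
ee_rot: [[0.993, -0.031, -0.11], [0.114, 0.175, 0.978], [-0.012, -0.984, 0.177]]
ft_force: [1.3, 0.3, 3.8]
opening: 0.286
turn [-0.004, 0.006, -0.013] shift mm [5.5, -0.5, -1.9] t 53.5 F [1.3, 0.3, 3.8] open mm 24.5 j7 67.0
```

```bash
python3 -m inch '[[[0,0,0],[0,0,0],0.045],[[0,0,0],[0,0,0],0.06],[[0,0,0],[0,0,0],0.06],[[0,0,0],[0,0,0],0.06],[[0,0,0],[0,-0.03,0],0.06],[[0,0,0],[0,-0.03,0],0.06],[[0,0,0],[-0.025,0,0],0.03],[[0,0,0],[-0.025,0,0],0],[[0,0,0],[0,0,0],0],[[0,0,0],[0,0,0],0],[[0,0,0],[0,0,0],0],[[0,0,0],[0,0,0],0]]'; python3 -c "
from h import *
Rm,t=deckT()
save('scene','s10.png',(110,280,240,420),4)
plan(dk(-126,123,14),Rm@Rj(90))"
```

```text
time: 54.7
position: [0.4305, 0.305, 0.1341]
ee_rot: [[0.994, -0.029, -0.108], [0.111, 0.175, 0.978], [-0.009, -0.984, 0.177]]
ft_force: [-0.1, 0.2, 0.3]
opening: 0.003
turn [-0.003, 0.003, -0.01] shift mm [0.8, 54.5, -1.0] t 54.8 F [0.1, 0.2, -0.0] open mm 0.0 j7 66.0
```

View pics/s10.png

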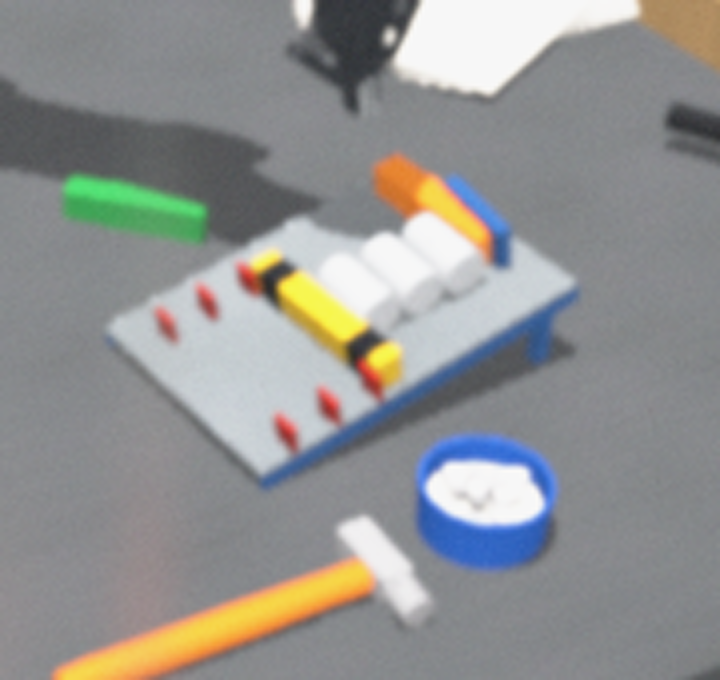

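Viewed s10.png: the wedge sits in the gap, with its tail at (400,180) and its thin end between the top bar and the upstand. Next I push the tail.

```bash
python3 -m inch '[[[-0.003,0.003,-0.01],[-0.002,0.02,0],0],[[0,0,0],[0,0.02,0],0],[[0,0,0],[0,0.01,0],0],[[0,0,0],[0,0.003,0],0],[[0,0,0],[0,0,0],0],[[0,0,0],[0,0,0],0]]'; python3 -c "
from h import *
Rm,t=deckT()
plan(dk(-112,123,12),Rm@Rj(90))"
```

```text
time: 55.35
position: [0.4295, 0.3144, 0.0805]
ee_rot: [[0.995, -0.017, -0.103], [0.104, 0.174, 0.979], [0.001, -0.985, 0.174]]
ft_force: [0.3, 0.4, -0.2]
opening: 0.005
turn [-0.001, -0.001, 0.002] shift mm [14.7, 2.2, -1.0] t 55.4 F [0.3, 0.4, -0.2] open mm 0.4 j7 64.0
```

```bash
python3 -m inch '[[[0,0,0],[0.006,0.001,-0.001],0],[[0,0,0],[0.005,0,0],0],[[0,0,0],[0.004,0,0],0],[[0,0,0],[0.004,0,0],0]]'; python3 -c "
from h import *
Rm,t=deckT()
plan(dk(-106,123,12),Rm@Rj(90))"
```

```text
time: 55.75
position: [0.4435, 0.3149, 0.0793]
ee_rot: [[0.994, -0.029, -0.105], [0.108, 0.17, 0.979], [-0.01, -0.985, 0.172]]
ft_force: [-28.1, 0.6, 3.8]
opening: 0.001
turn [0.002, 0.001, -0.011] shift mm [6.8, 1.2, 0.1] t 55.8 F [-28.1, 0.6, 3.8] open mm 0.0 j7 65.0
```

```bash
for i in 1; do python3 -m inch '[[[0,0,0.005],[0.003,0,0],0],[[0,0,0],[0.004,0,0],0],[[0,0,0],[0.004,0,0],0]]'; done; python3 -c "
from h import *
Rm,t=deckT()
plan(dk(-106,123,12),Rm@Rj(90))"; python3 -m inch '[[[0,0,0],[0.004,0,0],0],[[0,0,0],[0.004,0,0],0]]'; python3 -c "
from h import *
Rm,t=deckT()
plan(dk(-106,123,12),Rm@Rj(90))"
```

```text
time: 56.05
position: [0.4431, 0.315, 0.0777]
ee_rot: [[0.992, -0.057, -0.11], [0.117, 0.162, 0.98], [-0.038, -0.985, 0.167]]
ft_force: [-27.9, -6.7, 20.6]
opening: 0.002
turn [0.007, 0.005, -0.039] shift mm [7.2, -0.5, 0.3] t 56.0 F [-27.9, -6.7, 20.6] open mm 0.1 j7 66.0
time: 56.25
position: [0.4429, 0.3149, 0.077]
ee_rot: [[0.991, -0.073, -0.113], [0.123, 0.156, 0.98], [-0.054, -0.985, 0.164]]
ft_force: [-28.6, -6.1, 20.8]
opening: 0.0
turn [0.011, 0.008, -0.056] shift mm [7.4, -1.1, 0.5] t 56.2 F [-28.6, -6.1, 20.8] open mm 0.0 j7 66.0
```

```bash
python3 -m inch '[[[0,0,0],[-0.008,0,0],0],[[0.011,0.008,-0.056],[-0.01,0,0],0],[[0,0,0],[-0.01,-0.03,0],0],[[0,0,0],[-0.03,-0.04,0],0],[[0,0,0],[-0.03,-0.04,0],0],[[0,0,0],[0,-0.03,0],0],[[0,0,0],[0,0,0],0],[[0,0,0],[0,0,0],0]]'
python3 - <<'E'
from h import *
im=np.array(vision.camera("wrist"));C=cal("wrist");Rm,t=deckT()
cv2.imwrite("pics/w11.png",im[:,:,::-1])
plan(dk(-126,123,14),Rm@Rj(90))
d=C[1][:3,3];print((Rm.T@(d-t)*1e3).round())
E
```

```text
time: 57.05
position: [0.3563, 0.2798, 0.2223]
ee_rot: [[0.995, -0.014, -0.103], [0.104, 0.176, 0.979], [0.005, -0.984, 0.177]]
ft_force: [0.4, -0.1, 0.2]
opening: 0.004
turn [-0.003, -0.001, 0.005] shift mm [76.9, 144.3, 0.5] t 57.1 F [0.5, 0.7, 0.9] open mm 0.1 j7 62.0
[-284.  121.  300.]
```

View pics/w11.png

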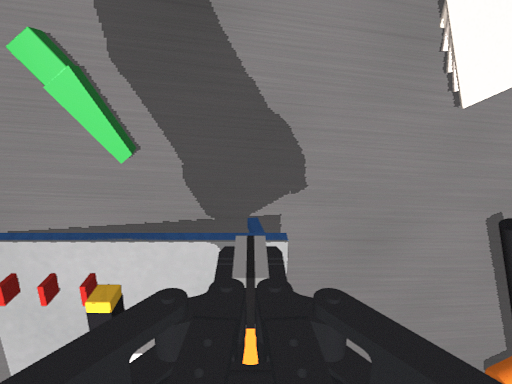

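```bash
cat > wx.py <<'E'
from h import *
Rm,t=deckT()
pts=[(-85,-11),(-85,15),(-45,15),(-45,18),(45,3),(45,-11)]
for n in("top","scene"):
    im=np.array(vision.camera(n));C=cal(n)
    best=None
    for b in blobs(im,(6,130,70),(20,255,255),20):
        if best is None or np.hypot(*(b[0][::-1]-proj(n,dk(-40,123,20),C)))<np.hypot(*(best[0][::-1]-proj(n,dk(-40,123,20),C))): best=b
    m=best[2]; ys,xs=np.nonzero(m)
    u=proj(n,dk(50,123,15),C)-proj(n,dk(-90,123,15),C);u/=np.linalg.norm(u)
    # sub-pixel tail end
    o=np.percentile(np.c_[xs,ys]@u,1.0); 
    f=lambda xc:np.percentile((lambda q:q[::-1])((lambda M:np.c_[np.nonzero(M)[1],np.nonzero(M)[0]]@u)(cv2.resize(cv2.fillConvexPoly(np.zeros((384*4,512*4),np.uint8),cv2.convexHull(np.array([proj(n,dk(xc+a,121+b_,z),C)*4+1.5 for a,b_ in pts for z in(0,30)]).astype(np.int32)),255),None,fx=.25,fy=.25,interpolation=cv2.INTER_AREA)>127)),1.0)
    print(n,best[0].round(),best[1],"obs",round(o,2),{x:round(f(x),2) for x in(-20,-15,-10,-5)})
# same check on chock/lugs offset
E
python3 wx.py
```

```text
top [196. 133.] 552 obs -226.34 {-20: np.float64(-228.25), -15: np.float64(-226.23), -10: np.float64(-224.42), -5: np.float64(-222.42)}
scene [160. 346.] 122 obs 361.3 {-20: np.float64(359.92), -15: np.float64(361.31), -10: np.float64(362.64), -5: np.float64(363.54)}
```

```bash
python3 -m inch '[[[0,0,0],[0.03,0.03,0],0],[[0,0,0],[0.02,0.03,0],0],[[0,0,0],[0.01,0.04,0],0],[[0,0,0],[0.006,0.025,0],0],[[0,0,0],[0,0.01,0],0],[[0,0,0],[0,0,0],0],[[0,0,0],[0,0,0],0]]'; python3 -c "
from h import *
Rm,t=deckT()
plan(dk(-112,123,10),Rm@Rj(90))"
```

```text
time: 57.9
position: [0.421, 0.3107, 0.0787]
ee_rot: [[0.995, -0.021, -0.102], [0.104, 0.172, 0.98], [-0.003, -0.985, 0.173]]
ft_force: [-0.1, -0.2, 0.6]
opening: 0.002
turn [0.001, -0.003, -0.003] shift mm [23.6, 2.9, 2.1] t 57.9 F [-0.1, -0.2, 0.6] open mm 0.1 j7 65.0
```

```bash
python3 -m inch '[[[0,0,0],[0.01,0.001,0.001],0],[[0,0,0],[0.006,0,0],0],[[0,0,-0.005],[0.005,-0.001,0],0],[[0,0,-0.01],[0.005,-0.001,0],0],[[0,0,-0.02],[0.005,-0.001,0],0]]'; python3 -c "
from h import *
Rm,t=deckT()
plan(dk(-106,123,12),Rm@Rj(90))"; python3 -m inch '[[[0,0,-0.02],[0.006,-0.001,0],0],[[0,0,-0.02],[0.006,-0.001,0],0]]'; python3 -c "
from h import *
Rm,t=deckT()
plan(dk(-106,123,12),Rm@Rj(90))"
```

```text
time: 58.4
position: [0.4443, 0.314, 0.0821]
ee_rot: [[0.994, -0.001, -0.106], [0.104, 0.171, 0.98], [0.017, -0.985, 0.17]]
ft_force: [-26.8, 1.9, -1.7]
opening: -0.002
turn [0.004, 0.001, 0.017] shift mm [6.0, 4.1, 0.6] t 58.4 F [-26.8, 1.9, -1.7] open mm -0.2 j7 65.0
time: 58.6
position: [0.4445, 0.3141, 0.0818]
ee_rot: [[0.994, 0.018, -0.11], [0.106, 0.168, 0.98], [0.036, -0.986, 0.165]]
ft_force: [-32.3, 1.3, 1.1]
opening: -0.003
turn [0.009, 0.006, 0.036] shift mm [5.8, 3.8, 0.6] t 58.6 F [-32.3, 1.3, 1.1] open mm -0.2 j7 64.0
```

```bash
python3 -m inch '[[[0,0,0.02],[0.008,0,0],0],[[0,0,0.01],[0.008,0,0],0],[[0,0,0],[0.008,0,0],0]]'; python3 -c "
from h import *
Rm,t=deckT()
plan(dk(-106,123,12),Rm@Rj(90))";python3 -m inch '[[[0,0,0],[-0.008,0,0],0],[[0,0,0],[-0.01,0,0],0],[[0,0,0],[-0.01,-0.03,0],0],[[0,0,0],[-0.03,-0.04,0],0],[[0,0,0],[-0.03,-0.04,-0.04],0],[[0,0,0],[0,-0.03,-0.04],0],[[0,0,0],[0,-0.03,-0.04],0],[[0,0,0],[0,-0.03,-0.04],0],[[0,0,0],[0,-0.03,-0.04],0],[[0,0,0],[0,0,-0.04],0],[[0,0,0],[0,0,-0.04],0],[[0,0,0],[0,0,0],0],[[0,0,0],[0,0,0],0]]'; python3 wx.py
python3 - <<'E'
from h import *
save('top','t12.png',(130,240,100,260),5); save('scene','s12.png',(130,250,260,400),5)
a=cv2.imread('pics/t12.png');b=cv2.imread('pics/s12.png')
cv2.imwrite('pics/m12.png',np.hstack([cv2.resize(a,(400,275)),cv2.resize(b,(321,275))]))
E
```

```text
time: 58.9
position: [0.4441, 0.3137, 0.0796]
ee_rot: [[0.991, -0.056, -0.12], [0.127, 0.148, 0.981], [-0.038, -0.987, 0.153]]
ft_force: [-51.5, -12.4, 36.6]
opening: -0.001
turn [0.021, 0.015, -0.041] shift mm [6.3, 1.6, 1.3] t 58.9 F [-51.5, -12.4, 36.6] open mm -0.1 j7 66.0
time: 60.2
position: [0.4077, -0.0035, 0.2706]
ee_rot: [[0.992, -0.033, -0.121], [0.124, 0.15, 0.981], [-0.014, -0.988, 0.153]]
ft_force: [-0.5, 0.9, 1.0]
opening: 0.001
top [196. 133.] 551 obs -226.01 {-20: np.float64(-228.25), -15: np.float64(-226.23), -10: np.float64(-224.42), -5: np.float64(-222.42)}
scene [160. 345.] 121 obs 361.29 {-20: np.float64(359.92), -15: np.float64(361.31), -10: np.float64(362.64), -5: np.float64(363.54)}
```

View pics/m12.png

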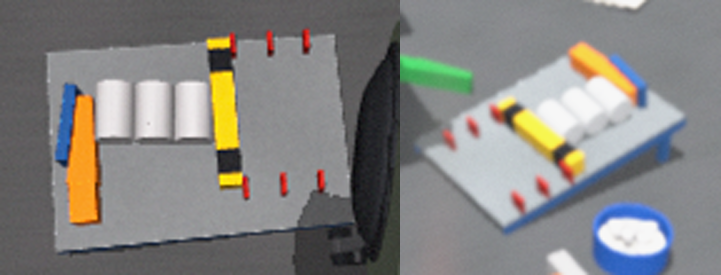

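```bash
cat > wfit.py <<'E'
from h import *
from scipy.optimize import minimize
Rm,t=deckT();A=[(-85,-11),(-85,15),(-45,15),(-45,-11)];B=[(-45,-11),(-45,18),(45,3),(45,-11)]
D={}
for n in("top",):
    im=np.array(vision.camera(n));C=cal(n)
    r0=proj(n,dk(-40,123,20),C)
    bl=min(blobs(im,(6,130,70),(20,255,255),20),key=lambda b:np.hypot(*(b[0][::-1]-r0)))
    sl=(slice(150,240),slice(100,180)) 
    soft=im.astype(float); D[n]=(bl[2].astype(float)[sl],C,sl)
def ren(n,v):
    m,C,sl=D[n];S=8;M=np.zeros((m.shape[0]*S,m.shape[1]*S),np.uint8);a=np.radians(v[2]);c,s=np.cos(a),np.sin(a)
    for poly in(A,B):
        P=np.array([(proj(n,dk(v[0]+c*x-s*y,v[1]+s*x+c*y,z),C)-[sl[1].start,sl[0].start]+.5)*S for x,y in poly for z in(0,30)])
        cv2.fillConvexPoly(M,cv2.convexHull(P.astype(np.int32)),1)
    return cv2.resize(M.astype(np.float32),m.shape[::-1],interpolation=cv2.INTER_AREA)
def cost(v): return sum(np.abs(ren(n,v)-D[n][0]).sum() for n in D)
for v0 in((-15,121,0),(-12,121,4),(-15,123,-4)):
    r=minimize(cost,v0,method='Nelder-Mead',options=dict(initial_simplex=np.array(v0)+np.array([[0,0,0],[5,0,0],[0,3,0],[0,0,4]]),xatol=.05,fatol=.05)); print(r.x.round(2),round(r.fun,1))
print("nominal",round(cost((-10,121,0)),1),round(cost((-15,121,0)),1))
# straight lines: chock edge direction in the deck frame from yellow mask for reference
E
python3 wfit.py
```

```text
[-15.22 124.18   0.31] 46.8
[-14.95 124.39   0.38] 45.7
[-1.5150e+01  1.2405e+02  2.0000e-02] 46.2
nominal 154.5 139.6
```

```bash
python3 -c "
from h import *
print(hand_in(), sensors.get_state()['time'])"
```

```text
the job is handed in; nothing more can be done
the job is handed in; nothing more can be done
```

The rack is loaded and locked, and I handed the job in at about 60 s with the robot clear of everything.

**What I did**
- I counted three bars, so the chock went square against the uphill faces of the top lug pair before any bar touched the deck.
- I laid the three bars in one row on the chock. Bar 1 was found about 14 mm sideways while I was placing bar 2, so I gripped it and slid it back into line.
- I set the orange wedge thin end first between the top bar and the upstand. With the gripper shut I then pushed its tail at about 27, 32 and 50 N until it stopped moving.
- I left the hammer, the tubs and the look-alike wedges alone.

**Last checks**
- **Pictures:** the final pictures show the chock flush with the lugs, the bars touching and in line, and the wedge parallel to the deck axes (fitted yaw about 0.3°).
- **Wedge position in x:** it measured about deck x -15 mm, where near -10 mm was expected. It did not move even under 50 N.
- **Wedge position in y:** its fitted y came out about 3 mm higher than the nominal 121 mm. I put both differences down to my error in locating the rack, and did not confirm that.

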